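# Fetch the block plane from behind the containers in the tool tray

### The job

The block plane lies at the back of the plywood tool tray, behind the jar of screws, the oil can and the glue bottle: clear all three onto the ribbed rubber mat, then lift out the plane and set it sole down on the middle of the pine panel, lying lengthwise along it. Then put each container back upright exactly where it stood in the tray, the oil can with its broad side facing as before. Set everything down without dropping or tipping it, and leave the sanding block and the small tin in the tray where they are.

Things in the scene. Friction and masses are not known exactly. Their poses are not given: they have to be found in the camera images.
- tray: open plywood tool tray, fixed, 200 mm (x) by 330 (y). Origin: centre of its underside, on the bench. Floor 10 mm up; walls 10 thick, 28 high at the front (-x), 36 at the sides, 55 at the back; behind it a strip of drill bits, 90 high. The containers stand in a row along its y, about 46 mm in front (-x) of its origin, 94 apart, in shuffled order; behind them lies the plane.
- jar: round glass jar full of screws, steel lid: diameter 62 mm, 102 mm high in all (straight glass from 4 to 78 mm, lid of 58 mm diameter from 84 mm up), about 0.3 kg, loose, upright. Origin: centre of its underside. Turned any way.
- can: closed rectangular metal oil can, 46 mm (its x) by 76 (its y), straight sides up to 98 mm, black screw cap of 25 mm diameter 18 mm off centre towards its +y, 115 mm high in all, about 0.25 kg, loose, upright. Origin: centre of its underside. At the start its broad sides face the tray's front and back (its x nearly along the tray's x).
- glue: round white glue bottle with a pointed grey nozzle: diameter 54 mm, straight from 4 to 88 mm, nozzle tip at 119 mm (grip high on the body, so that the nozzle clears the palm), about 0.2 kg, loose, upright. Origin: centre of its underside. Turned any way.
- plane: small steel block plane, sole down: 150 mm long (its x, brass knob at +x), 46 wide (its y), 47 high, about 0.6 kg, loose. Origin: centre of its sole. Grip across the width by the cheeks: flat upright sides 46 mm apart, 32 high over the middle 70 mm of the length. At the start it lies along the tray's y, about 65 mm behind the row of containers, 8 to 20 mm clear of them.
- sander: wooden sanding block with a cork sole, 66 by 34 mm, 27 mm high, loose, in the tray's back corner at +y; to be left alone. Origin: centre of its underside.
- tin: small round tin, diameter 39 mm, 25 mm high, loose, in the tray's back corner at -y; to be left alone. Origin: centre of its underside.
- mat: black ribbed rubber mat lying on the bench, fixed, 300 mm (x) by 130 mm (y), 4 mm thick, at one side of the tray (left or right changes). Origin: centre of its underside.
- panel: edge-glued pine panel held flat between a planing stop and two bench dogs, fixed, 280 mm (x, lengthwise) by 150 mm (y), 20 mm thick, at the other side of the tray. Stop and dogs are lower than its top. Origin: centre of its underside.

How it is judged (in metres and radians):
On the way, in this order (a step that is already met when the one before it is completed fails the run):
1. the jar, the can and the glue bottle all stand released on the mat, the plane still in the tray (x of jar in the frame of mat between -0.15 and 0.15 m and y of jar in the frame of mat between -0.065 and 0.065 m and height (world z) of each of jar, can, glue below 0.02 m and angle between each of jar, can, glue's own z axis and vertical below 0.15 rad and linear speed of each of jar, can, glue below 0.05 m/s and contact force between the fingers and jar below 0.2 N and x of can in the frame of mat between -0.15 and 0.15 m and y of can in the frame of mat between -0.065 and 0.065 m and contact force between the fingers and can below 0.2 N and x of glue in the frame of mat between -0.15 and 0.15 m and y of glue in the frame of mat between -0.065 and 0.065 m and contact force between the fingers and glue below 0.2 N and distance of plane from where it was at the start of the episode below 0.05 m), for 0.2 s.
2. the plane lies released on the middle of the panel, lengthwise, while the three containers still stand on the mat (x of plane in the frame of panel between -0.02 and 0.02 m and y of plane in the frame of panel between -0.015 and 0.015 m and height (world z) of plane between 0.014 and 0.026 m and angle between plane's own z axis and vertical below 0.1 rad and angle between the x axis of plane and the x axis of panel, either way round below 0.15 rad and linear speed of plane below 0.05 m/s and contact force between the fingers and plane below 0.2 N and x of jar in the frame of mat between -0.15 and 0.15 m and y of jar in the frame of mat between -0.065 and 0.065 m and height (world z) of each of jar, can, glue below 0.02 m and angle between each of jar, can, glue's own z axis and vertical below 0.15 rad and x of can in the frame of mat between -0.15 and 0.15 m and y of can in the frame of mat between -0.065 and 0.065 m and x of glue in the frame of mat between -0.15 and 0.15 m and y of glue in the frame of mat between -0.065 and 0.065 m), for 0.2 s.
At the end, for the whole second after the job is handed in: Containers upright within 15 mm of their starts, the can's broad sides square to the tray within 0.2 rad; plane sole down on the panel, within 20 mm lengthwise and 15 mm crosswise of its centre, along it within 0.15 rad; all released, at rest; sanding block and tin moved under 20 mm (distance of each of jar, can, glue from where it was at the start of the episode below 0.015 m and angle between each of jar, can, glue, plane's own z axis and vertical below 0.1 rad and linear speed of each of jar, can, glue, plane below 0.05 m/s and contact force between the fingers and jar below 0.2 N and contact force between the fingers and can below 0.2 N and contact force between the fingers and glue below 0.2 N and angle between the x axis of can and the x axis of tray, either way round below 0.2 rad and x of plane in the frame of panel between -0.02 and 0.02 m and y of plane in the frame of panel between -0.015 and 0.015 m and height (world z) of plane between 0.014 and 0.026 m and angle between the x axis of plane and the x axis of panel, either way round below 0.15 rad and contact force between the fingers and plane below 0.2 N and distance of each of sander, tin from where it was at the start of the episode below 0.02 m); the robot touches nothing.
It fails at once if a container or the plane is tipped over (angle between any of jar, can, glue, plane's own z axis and vertical above 0.6 rad).
It fails at once if a container or the plane is dropped ((linear speed of jar above 0.7 m/s and contact force between the fingers and jar below 0.05 N) or (linear speed of can above 0.7 m/s and contact force between the fingers and can below 0.05 N) or (linear speed of glue above 0.7 m/s and contact force between the fingers and glue below 0.05 N) or (linear speed of plane above 0.7 m/s and contact force between the fingers and plane below 0.05 N)).
It fails at once if the sanding block or the small tin is moved by more than 20 mm (distance of any of sander, tin from where it was at the start of the episode above 0.02 m).
It also fails if it takes over 144 s, if anything falls off the work surface, if the arm or the gripper's body presses on something with over 40 N, if the wrist force passes 120 N, or if a joint passes its speed limit or range.

### The arm

A 6-joint arm with a two-finger parallel gripper is mounted at the origin on the work surface. World frame = base frame: x ahead of the robot, y to its left, z up, the work surface at z = 0. Lengths are in mm, angles in rad, forces in N, time in s.
With the tool pointing down it reaches from about 275 to 1000 mm from the base axis. Payload 8.4 kg.
Tool frame: the origin (TCP) lies midway between the tips of the shut fingers; the grasp point (between the pads) lies 19 mm behind it; z points along the fingers, y is the line along which they close (so a half turn about z gives the same grasp; the last joint's range is limited). The gripper opens to 85 mm and grips with 20 to 120 N. Pads are 22 mm wide; open, the fingers measure 114 mm over their backs; the gripper's body (76 mm by 85 mm) begins 54 mm behind the grasp point. The pads swing forward as they close: fully open they stand 13 mm farther back than shut.
Start: joints at [1.227, 0.353, 1.633, -0, 1.155, -0.002], TCP at [209.488, 588.848, 231.281] pointing down, gripper open.
Joint ranges: [-2.63, 2.63], [-0.92, 2.1], [0.06, 2.66], [-1.3, 4.44], [0, 2.69], [-3.02, 3.02]. Speed limits (rad/s): [2.22, 2.22, 2.79, 3.14, 3.14, 3.14].

### API

Orientations are given as [roll, pitch, yaw] about the fixed x, y, z axes, in that order (R = Rz(yaw) Ry(pitch) Rx(roll)).
In Python, from rig import telemetry, optics, r gives the robot as it stands.
- The arm moves only by the tool play_rows, never from a script. Its arguments are lists of equal length, an entry for each row: "dp": the shift along the tool's x, y, z in units of 40 mm (1.0 is 40 mm), a list of three; "rot": the turn, a rotation vector about the tool's x, y, z in units of 6 degrees (1.0 is 6 degrees), a list of three. In form: {"dp": [[tx, ty, tz], ...], "rot": [[ax, ay, az], ...]}. A call has 1 to 5 rows; each row is the pose to reach, as a shift and turn from the pose commanded when the call began, along the tool's axes at that moment; what a row does not reach only later rows make up. A row lasts 1/12 s, in which the tool goes at most 41.7 mm and 7.16 degrees, less where a joint would pass 70% of its speed; a pose out of reach is approached as far as the arm can. A call with a gripper value outside its range is refused whole. "fingers" is the opening, from 0 (shut) to 1 (fully open), set as the call begins (left out, the last holds). The fingers move at their own pace and stop on an object; "grip_force" is the grip in N (left out, the last holds). Time passes only in rows, so rows that repeat a pose let the fingers close. It gives the time, the measured TCP pose, the force, the opening and the grip force at its end, in the units of the state.
- telemetry.sense(): the state, without advancing time (a new reading comes with each control period).
- optics.grab_frame(name): name is "scene" or "top" or "wrist"; returns a dict with "color" (420x560x3 uint8, red, green, blue), "mtx" (3x3 intrinsics, pixels), "R" (3x3) and "t" (3): a world point X has camera coordinates R X + t; the wrist camera has in their place "mount" (4x4, takes a point from camera to tool coordinates, whose origin is the TCP and whose axes are the flange's). Camera axes: x right, y down, z forward; pixel columns grow to the right and rows downward; lengths in mm; the calibration is good to about 2 mm. A picture is of the moment at which its call begins: read the wrist's pose just before it. There is no depth.
- r.sign_off(): hands the job in; it is judged then, once.
The state is a dict: "clock": time; "qpos": joint angles; "qvel": joint speeds; "joint_efforts": joint torques, N m; "eef_pos": TCP position; "tcp_rot": TCP orientation; "contact_force": force on the tool from outside, world axes, zero at the start; "wrist_torque": the same for the moment, N m; "opening": opening from 0.0 (shut) to 1.0 (fully open); "grasp_force": force on a finger pad.
Only numpy, scipy, OpenCV 4.12 (cv2) and the standard library are available. Lean on these libraries where they do the work, as an engineer would, in place of code of your own. Each camera call takes 0.05 s, during which the arm holds its last target. There are 200 camera calls.

## Working session

There is one attempt and no reset: what is moved stays moved. The work goes in short steps, Python scripts to look and compute and a tool call to move; the robot and the scene stay as the last step left them, time stands still between calls to the robot, and variables do not carry over. Pictures are saved under pics/ and viewed, at most 14 in all, crops included, and the job is handed in when it is done.

Besides the shell and the picture viewer there is one more tool, called after "Call:" by a JSON object that holds its "api" and its "payload". play_rows: Moves the arm, as the interface text tells. Its arguments: {"type":"object","properties":{"dp":{"type":"array"},"rot":{"type":"array"},"fingers":{"type":"number"},"grip_force":{"type":"number"}},"required":["dp","rot"]}

```bash
ls; mkdir -p pics; python3 - <<'E'
from rig import telemetry, optics, r
import cv2
s=telemetry.sense(); print(s)
for n in ("scene","top"):
    f=optics.grab_frame(n); cv2.imwrite(f"pics/{n}0.png",f["color"][:,:,::-1]); print(n,f["mtx"],f["R"],f["t"])
f=optics.grab_frame("wrist"); print(f["mount"],f["mtx"])
E
```

```text
pics
{'clock': 0.0, 'qpos': array([ 1.22658932e+00,  3.53624329e-01,  1.63412464e+00,  1.77279048e-06,
        1.15518024e+00, -2.40720829e-03]), 'qvel': array([ 3.57388466e-04,  3.26454025e-04, -3.52885137e-04, -1.91291998e-03,
       -1.00259899e-03,  4.80353163e-05]), 'joint_efforts': array([ 5.05125299e-04, -6.05272794e+01, -3.42066193e+01, -3.86557474e-05,
        9.43991763e-03,  1.59151489e-05]), 'eef_pos': array([209.33730886, 588.40912808, 230.58061054]), 'tcp_rot': array([-3.14025611e+00, -4.83826792e-06,  2.79979214e+00]), 'contact_force': array([ 0.9261229 ,  0.32192493, -0.40910054]), 'wrist_torque': array([-0.00592207,  0.02494811, -0.01373695]), 'grasp_force': 0.0, 'opening': 1.0026132796656522}
scene [[405.50194675   0.         285.1345242 ]
 [  0.         405.50194675 212.99847823]
 [  0.           0.           1.        ]] [[ 0.62793512  0.77819485  0.01050073]
 [ 0.64986463 -0.5168645  -0.55724955]
 [-0.42822127  0.35674061 -0.83027867]] [-369.07956833 -336.46496435 1192.00272353]
top [[454.74173475   0.         282.5443656 ]
 [  0.         454.74173475 208.68825548]
 [  0.           0.           1.        ]] [[-0.02317098 -0.99972577  0.00339093]
 [-0.99134588  0.0225381  -0.12932661]
 [ 0.12921472 -0.00635821 -0.99159625]] [  22.93530953  564.43589234 1022.09317926]
[[-2.38355742e-04 -9.61866984e-01 -2.73517548e-01  6.88607602e+01]
 [ 9.99999887e-01 -1.16787770e-04 -4.60743438e-04  9.79242939e-02]
 [ 4.11230397e-04 -2.73517627e-01  9.61866903e-01 -1.41705766e+02]
 [ 0.00000000e+00  0.00000000e+00  0.00000000e+00  1.00000000e+00]] [[306.85091837   0.         279.92753485]
 [  0.         306.85091837 208.31360304]
 [  0.           0.           1.        ]]
```

View pics/top0.png

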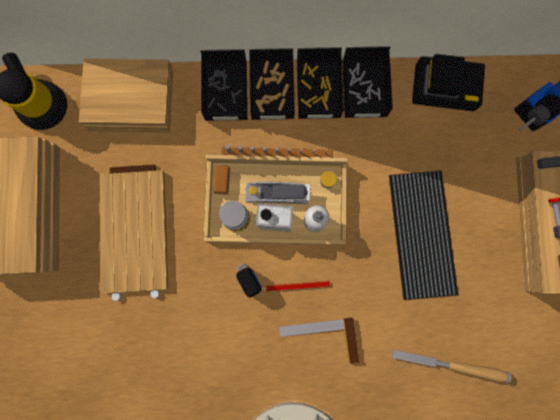

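View pics/scene0.png

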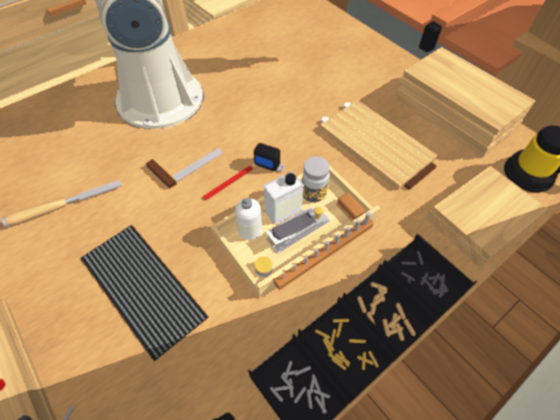

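The top view has +x up and +y left: the panel is at (133,230) and the mat at (423,235). In the tray are the jar at (234,215), can at (273,217), glue at (316,218), plane at (278,192), sander at (221,178) and tin at (328,180). The scene view agrees on the layout.

```bash
cat > h.py <<'E'
import numpy as np, cv2
from scipy.spatial.transform import Rotation as Ro
def top(): 
    from rig import optics
    return optics.grab_frame("top")
def ray(f,u,v):
    """camera centre and direction in world"""
    d=np.linalg.inv(f["mtx"])@np.array([u,v,1.]); R=np.asarray(f["R"]);t=np.asarray(f["t"])
    return -R.T@t, R.T@d
def at(f,u,v,z):
    c,d=ray(f,u,v); return c+d*(z-c[2])/d[2]
def px(f,X):
    p=f["mtx"]@(np.asarray(f["R"])@np.asarray(X,float)+f["t"]); return p[:2]/p[2]
def wrist():
    from rig import telemetry, optics
    s=telemetry.sense(); f=optics.grab_frame("wrist")
    M=np.asarray(f["mount"]); Rt=Ro.from_euler("xyz",s["tcp_rot"]).as_matrix()
    Rc=Rt@M[:3,:3]; tc=Rt@M[:3,3]+s["eef_pos"]
    f["R"]=Rc.T; f["t"]=-Rc.T@tc; return f
def triang(a,b):
    """a,b=(f,(u,v)); least squares ray crossing and gap"""
    A=np.zeros((3,3));y=np.zeros(3);L=[]
    for f,(u,v) in (a,b):
        c,d=ray(f,u,v); d=d/np.linalg.norm(d); P=np.eye(3)-np.outer(d,d); A+=P; y+=P@c; L.append((P,c))
    X=np.linalg.solve(A,y); return X,[round(float(np.linalg.norm(P@(X-c))),1) for P,c in L]
E
python3 - <<'E'
import cv2,pickle
from rig import optics
import h
F={n:optics.grab_frame(n) for n in("top","scene")}; F["wrist"]=h.wrist()
pickle.dump(F,open("F0.pkl","wb"))
c=F["top"]["color"][150:250,200:355,::-1]; cv2.imwrite("pics/topc.png",cv2.resize(c,None,fx=5,fy=5,interpolation=cv2.INTER_CUBIC))
c=F["scene"]["color"][150:295,205:385,::-1]; cv2.imwrite("pics/scenec.png",cv2.resize(c,None,fx=4,fy=4,interpolation=cv2.INTER_CUBIC))
for q in((200,165),(345,165),(345,245),(205,243),): print(h.at(F["top"],*q,36))
E
```

```text
[673.15997194 202.12047751  36.        ]
[ 665.50105083 -139.80847296   36.        ]
[ 477.17693555 -132.09382495   36.        ]
[489.20349152 190.55103575  36.        ]
```

View pics/topc.png

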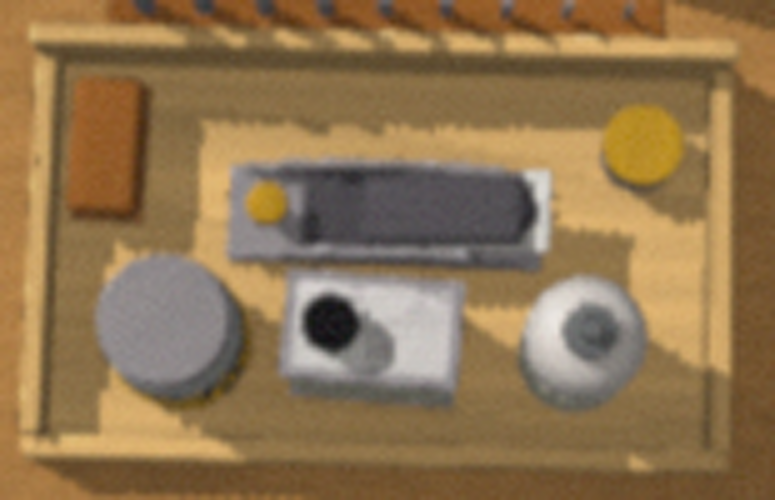

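View pics/scenec.png

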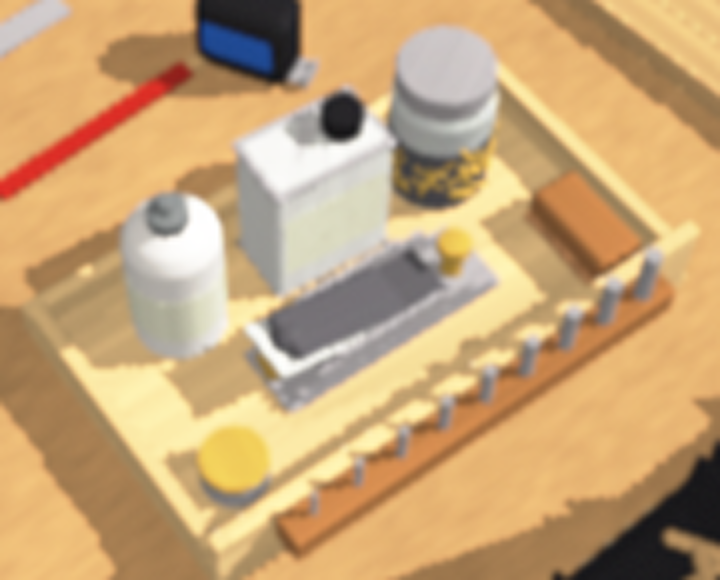

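The crops show the jar lid centred at about (162,322), the can's top face with corners (290,272), (465,285), (458,387) and (282,375), the cap at (330,322) and the glue nozzle at (593,328). The plane's outline is at (230,165)–(540,270). In the scene crop the lid is at (446,68), the cap at (344,112) and the nozzle at (167,207).

```bash
python3 - <<'E'
import pickle,h,numpy as np,cv2
np.set_printoptions(precision=1,suppress=True)
F=pickle.load(open("F0.pkl","rb"));T,S=F["top"],F["scene"]
t=lambda x,y:(200+(x+.5)/5-.5,150+(y+.5)/5-.5); s=lambda x,y:(205+(x+.5)/4-.5,150+(y+.5)/4-.5)
for n,a,b,z in(("jar",(162,320),(446,68),102),("cap",(330,322),(344,108),115),("glue",(593,328),(167,207),119),("knob",(267,203),(455,240),57)):
    print(n,h.at(T,*t(*a),z),h.at(S,*s(*b),z),h.triang((T,t(*a)),(S,s(*b))))
print("can corners top",[h.at(T,*t(*p),98)[:2] for p in((290,272),(465,285),(458,387),(282,375))])
print("can corners scene",[h.at(S,*s(*p),98)[:2] for p in((237,146),(276,183),(394,138))])
print("plane(z20)",[h.at(T,*t(*p),20)[:2] for p in((230,165),(550,170),(540,270),(228,262))])
print("tray back55",[h.at(T,*t(*p),55)[:2] for p in((30,25),(738,43))],"front28",[h.at(T,*t(*p),28)[:2] for p in((20,460),(727,470))])
hsv=cv2.cvtColor(T["color"],cv2.COLOR_RGB2HSV)
m=(hsv[:,:,2]<85).astype(np.uint8); m[:,:380]=0;m[:,465:]=0;m[:150]=0;m[310:]=0
m=cv2.morphologyEx(m,cv2.MORPH_CLOSE,np.ones((7,7)))
c=max(cv2.findContours(m,0,1)[0],key=cv2.contourArea);b=cv2.boxPoints(cv2.minAreaRect(c));P=np.array([h.at(T,*p,4)[:2] for p in b]);print("mat",P,P.mean(0))
c=T["color"][155:310,90:175,::-1];cv2.imwrite("pics/panel.png",cv2.resize(c,None,fx=3.8,fy=3.8,interpolation=cv2.INTER_CUBIC))
E
```

```text
jar [548.  120.8 102. ] [542.9 125.1 102. ] (array([547.3, 120.2, 109.5]), [0.3, 0.3])
cap [543.9  47.2 115. ] [537.4  54.5 115. ] (array([543.3,  47.8, 125.6]), [1.2, 1.2])
glue [538.3 -65.5 119. ] [533.7 -61.5 119. ] (array([537.8, -64.5, 126. ]), [0.5, 0.5])
knob [606.5  76.9  57. ] [613.8  73.9  57. ] (array([608.7,  78.2,  47.1]), [0.9, 0.9])
can corners top [array([568.4,  64.9]), array([560.9, -11.8]), array([516.1,  -7.6]), array([523.1,  69.1])]
can corners scene [array([511.2,   0.4]), array([544.4,   1.7]), array([560.6,  71.7])]
plane(z20) [array([631.6,  96.4]), array([625.8, -56. ]), array([577.8, -49.8]), array([585. ,  97.9])]
tray back55 [array([693.1, 185.8]), array([ 677.2, -142.7])] front28 [array([493. , 195.1]), array([ 480.8, -133.4])]
mat [[ 645.6 -249.5]
 [ 658.5 -382.7]
 [ 356.4 -396.8]
 [ 344.6 -268.2]] [ 501.3 -324.3]
```

View pics/panel.png

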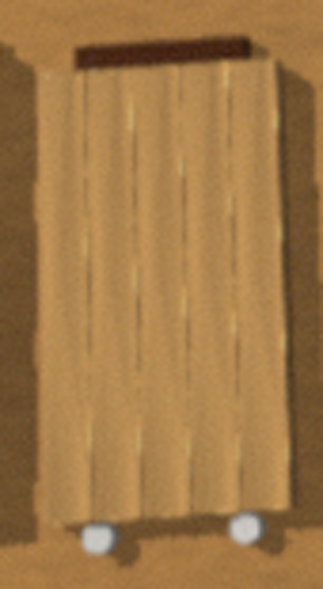

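```bash
python3 - <<'E'
import pickle,h,numpy as np,cv2
np.set_printoptions(precision=1,suppress=True)
F=pickle.load(open("F0.pkl","rb"));T,S=F["top"],F["scene"]
t=lambda x,y:(200+(x+.5)/5-.5,150+(y+.5)/5-.5); s=lambda x,y:(205+(x+.5)/4-.5,150+(y+.5)/4-.5)
for n,a,b,z in(("jar",(162,320),(446,68),112),("cap",(330,322),(344,108),125),("glue",(593,328),(167,207),129),("knob",(267,203),(455,240),57)):
    print(n,h.at(T,*t(*a),z),h.at(S,*s(*b),z))
P=np.array([h.at(T,*t(*p),108)[:2] for p in((290,272),(465,285),(458,387),(282,375))]);print("can",P,P.mean(0))
k=lambda x,y:(90+(x+.5)/3.8-.5,155+(y+.5)/3.8-.5)
P=np.array([h.at(T,*k(*p),20)[:2] for p in((40,70),(278,62),(290,508),(50,525))]);print("panel",P,P.mean(0))
P=np.array([h.at(T,*t(*p),18)[:2] for p in((230,165),(550,170),(540,270),(228,262))]);print("plane",P,P.mean(0))
# tray-from-corners
B=np.array([h.at(T,*t(*p),z)[:2] for p,z in(((30,25),55),((738,43),55),((727,470),28),((20,460),28))]);print("tray",B.mean(0))
E
```

```text
jar [546.8 119.7 112. ] [548.9 118.9 112. ]
cap [542.7  46.9 125. ] [543.5  49.2 125. ]
glue [537.1 -64.7 129. ] [539.9 -65.1 129. ]
knob [606.5  76.9  57. ] [613.8  73.9  57. ]
can [[567.   64.4]
 [559.6 -11.5]
 [515.2  -7.3]
 [522.2  68.5]] [541.   28.5]
panel [[662.6 443. ]
 [664.4 293.7]
 [387.6 283.5]
 [380.9 428.9]] [523.9 362.3]
plane [[632.   96.6]
 [626.2 -56.1]
 [578.1 -49.9]
 [585.3  98.1]] [605.4  22.2]
tray [586.   26.2]
```

Call:
{"api": "play_rows", "payload": {"dp": [[0,0,-0.5],[0,0,-1.0],[0,0,-1.0]], "rot": [[0,0,1],[0,0,2],[0,0,2.5]], "fingers": 1.0, "grip_force": 40}}

```text
clock: 0.55
eef_pos: [210.1, 590.5, 275.1]
tcp_rot: [3.137, -0.001, 2.532]
contact_force: [0.4, 1.0, 0.2]
opening: 1.0
grasp_force: 0.0
```

Call:
{"api": "play_rows", "payload": {"dp": [[-13.6,-4.9,0],[-13.6,-4.9,0],[-13.6,-4.9,0],[-13.6,-4.9,0],[-13.6,-4.9,0]], "rot": [[0,0,9.2],[0,0,9.2],[0,0,9.2],[0,0,9.2],[0,0,9.2]]}}

```text
clock: 0.97
eef_pos: [331.4, 417.8, 271.3]
tcp_rot: [3.141, -0.0, 1.907]
contact_force: [0.4, 0.2, 0.6]
opening: 1.0
grasp_force: 0.0
```

```bash
cat > go.py <<'E'
import sys,numpy as np
from rig import telemetry
from scipy.spatial.transform import Rotation as Ro
x,y,z,yaw=map(float,sys.argv[1:5]); s=telemetry.sense()
R=Ro.from_euler("xyz",s["tcp_rot"]); G=Ro.from_euler("xyz",[np.pi,0,yaw])
print("dp",(R.inv().apply(np.array([x,y,z])-s["eef_pos"])/40).round(2),"rot",(np.degrees((R.inv()*G).as_rotvec())/6).round(2),"at",s["eef_pos"].round(1),s["tcp_rot"].round(3),"t",s["clock"],"F",s["contact_force"].round(1),"op",round(s["opening"],2),"g",s["grasp_force"])
E
python3 go.py 547 120 275 1.571
```

```text
dp [-8.81  2.63 -0.09] rot [ 0.   -0.    3.21] at [331.4 417.8 271.3] [ 3.141 -0.     1.907] t 0.9667 F [0.4 0.2 0.6] op 1.0 g 0.0
```

Call:
{"api": "play_rows", "payload": {"dp": [[-8.81,2.63,-0.1],[-8.81,2.63,-0.1],[-8.81,2.63,-0.1],[-8.81,2.63,-0.1],[-8.81,2.63,-0.1]], "rot": [[0,0,3.2],[0,0,3.2],[0,0,3.2],[0,0,3.2],[0,0,3.2]]}}

```text
clock: 1.38
eef_pos: [454.7, 249.6, 273.8]
tcp_rot: [3.141, -0.0, 1.577]
contact_force: [0.3, 0.7, -0.0]
opening: 0.997
grasp_force: 0.0
```

```bash
python3 go.py 547 120 275 1.571
```

```text
dp [-3.26  2.29 -0.03] rot [ 0.   -0.    0.06] at [454.7 249.6 273.8] [ 3.141 -0.     1.577] t 1.3833 F [ 0.3  0.7 -0. ] op 1.0 g 0.0
```

Call:
{"api": "play_rows", "payload": {"dp": [[-3.26,2.29,0],[-3.26,2.29,0],[-3.26,2.29,0],[-3.26,2.29,0],[-3.26,2.29,0]], "rot": [[0,0,0],[0,0,0],[0,0,0],[0,0,0],[0,0,0]]}}

```text
clock: 1.8
eef_pos: [549.5, 117.0, 273.6]
tcp_rot: [3.14, 0.002, 1.574]
contact_force: [-0.5, -0.3, 0.3]
opening: 1.002
grasp_force: 0.0
```

```bash
python3 go.py 547 120 70 1.571; python3 - <<'E'
import h,cv2,pickle,numpy as np
f=h.wrist(); pickle.dump(f,open("w1.pkl","wb")); cv2.imwrite("pics/w1.png",f["color"][:,:,::-1])
for n,X in(("jar",(547,120,112)),("cap",(543,47.5,125)),("glue",(538.5,-65,129))): print(n,h.px(f,X))
E
```

```text
dp [ 0.09 -0.07  5.09] rot [0.02 0.02 0.03] at [549.5 117.  273.6] [3.140e+00 2.000e-03 1.574e+00] t 1.8 F [-0.5 -0.3  0.3] op 1.0 g 0.0
jar [276.72717433 188.88149545]
cap [272.73929839 260.22503619]
glue [268.98862084 353.50877887]
```

View pics/w1.png

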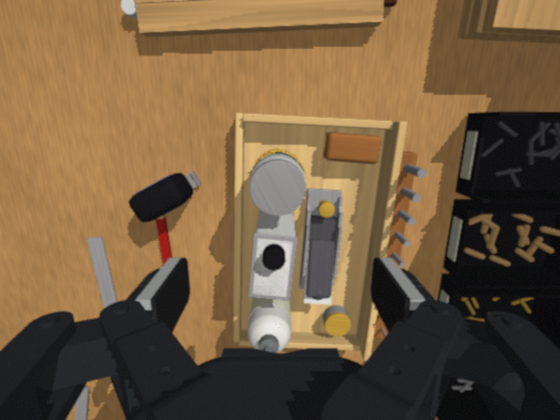

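The wrist view looks down on the tray from over the jar. The lid is at (277,186), the cap at (273,257) and the nozzle at (268,346), all within a few mm of prediction.

Call:
{"api": "play_rows", "payload": {"dp": [[0.1,-0.06,1.0],[0.1,-0.06,2.0],[0.1,-0.06,3.0],[0.1,-0.06,4.0],[0.1,-0.06,4.6]], "rot": [[0,0,0],[0,0,0],[0,0,0],[0,0,0],[0,0,0]]}}

```text
clock: 2.27
eef_pos: [541.3, 126.1, 86.0]
tcp_rot: [-3.138, 0.001, 1.579]
contact_force: [-0.9, 0.9, -0.6]
opening: 0.997
grasp_force: 0.0
```

Call:
{"api": "play_rows", "payload": {"dp": [[0,0,0.5],[0,0,0.95],[0,0,0.95]], "rot": [[0,0,0],[0,0,0],[0,0,0]]}}

```text
clock: 2.52
eef_pos: [541.0, 126.0, 48.3]
tcp_rot: [-3.136, 0.001, 1.579]
contact_force: [-0.8, 0.4, -0.3]
opening: 0.999
grasp_force: 0.0
```

Call:
{"api": "play_rows", "payload": {"dp": [[0,0,0],[0,0,0],[0,0,0],[0,0,0],[0,0,0]], "rot": [[0,0,0],[0,0,0],[0,0,0],[0,0,0],[0,0,0]], "fingers": 0.5, "grip_force": 30}}

```text
clock: 2.93
eef_pos: [545.7, 126.1, 53.4]
tcp_rot: [3.138, -0.001, 1.578]
contact_force: [1.2, 1.8, 7.1]
opening: 0.716
grasp_force: 24.3
```

```bash
for i in 1 2; do python3 go.py 547 120 150 1.571;done; python3 - <<'E'
import h,cv2
f=h.top(); c=f["color"][140:255,195:360,::-1]; cv2.imwrite("pics/t2.png",cv2.resize(c,None,fx=4,fy=4,interpolation=cv2.INTER_CUBIC))
E
```

```text
dp [-0.15  0.04 -2.42] rot [ 0.04 -0.01  0.06] at [545.7 126.1  53.4] [ 3.138e+00 -1.000e-03  1.578e+00] t 2.9333 F [1.2 1.8 7.1] op 0.72 g 24.250109764980152
dp [-0.15  0.04 -2.42] rot [ 0.04 -0.01  0.06] at [545.7 126.1  53.4] [ 3.138e+00 -1.000e-03  1.578e+00] t 2.9333 F [1.2 1.8 7.1] op 0.72 g 24.250109764980152
```

View pics/t2.png

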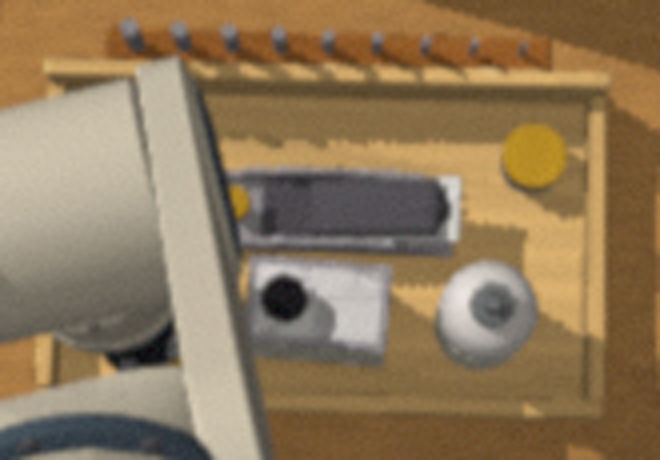

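The arm hides the jar in this top view. The can (cap at (285,297)), glue at (487,310) and plane have not moved. The opening of 0.716 confirms the grip on the jar.

Call:
{"api": "play_rows", "payload": {"dp": [[0,0,-0.4],[0,0,-1.2],[0,0,-2.1],[0,0,-3.0],[0,0,-3.9]], "rot": [[0,0,0],[0,0,0],[0,0,0],[0,0,0],[0,0,0]], "grip_force": 40}}

```text
clock: 3.4
eef_pos: [543.0, 125.4, 209.4]
tcp_rot: [-3.141, 0.0, 1.578]
contact_force: [1.0, -0.2, -2.9]
opening: 0.716
grasp_force: 33.6
```

Call:
{"api": "play_rows", "payload": {"dp": [[-0.7,0,-0.2],[-1.6,0.1,-0.2],[-2.5,0.2,-0.2],[-3.4,0.3,-0.2],[-4.3,0.4,-0.2]], "rot": [[0,0,0],[0,0,0],[0,0,0],[0,0,0],[0,0,0]]}}

```text
clock: 3.82
eef_pos: [560.5, -47.7, 216.1]
tcp_rot: [-3.142, -0.0, 1.578]
contact_force: [-0.0, 0.8, -3.1]
opening: 0.721
grasp_force: 33.7
```

```bash
python3 go.py 596 -313.5 200 1.578
```

```text
dp [-6.65  0.84  0.4 ] rot [-0. -0.  0.] at [560.5 -47.7 216.1] [-3.142 -0.     1.578] t 3.8167 F [-0.   0.8 -3.1] op 0.72 g 33.65619753836654
```

Call:
{"api": "play_rows", "payload": {"dp": [[-1,0.15,0],[-2,0.3,0],[-3,0.45,0],[-4,0.6,0],[-5,0.7,0]], "rot": [[0,0,0],[0,0,0],[0,0,0],[0,0,0],[0,0,0]]}}

```text
clock: 4.23
eef_pos: [590.2, -247.8, 215.9]
tcp_rot: [-3.141, -0.0, 1.578]
contact_force: [0.5, -0.3, -1.8]
opening: 0.716
grasp_force: 33.7
```

Call:
{"api": "play_rows", "payload": {"dp": [[-1,0.1,0.3],[-1.6,0.1,1],[-1.6,0.1,1.5],[-1.6,0.1,2],[-1.6,0.1,2]], "rot": [[0,0,0],[0,0,0],[0,0,0],[0,0,0],[0,0,0]]}}

```text
clock: 4.65
eef_pos: [591.8, -309.2, 131.2]
tcp_rot: [-3.135, -0.004, 1.577]
contact_force: [-1.3, 0.9, -3.5]
opening: 0.709
grasp_force: 33.9
```

```bash
python3 go.py 596 -313.5 47 1.578
```

```text
dp [-0.12  0.12  2.1 ] rot [-0.07 -0.04 -0.01] at [ 591.8 -309.2  131.2] [-3.135 -0.004  1.577] t 4.65 F [-1.3  0.9 -3.5] op 0.71 g 33.85236604255624
```

Call:
{"api": "play_rows", "payload": {"dp": [[-0.1,0.1,0.6],[-0.1,0.1,1.2],[-0.1,0.1,1.7],[-0.1,0.1,1.85],[-0.1,0.1,1.85]], "rot": [[0,0,0],[0,0,0],[0,0,0],[0,0,0],[0,0,0]]}}

```text
clock: 5.07
eef_pos: [598.2, -313.1, 60.9]
tcp_rot: [-3.139, -0.001, 1.578]
contact_force: [0.2, -1.1, -3.0]
opening: 0.712
grasp_force: 33.9
```

Call:
{"api": "play_rows", "payload": {"dp": [[0,0,0.08],[0,0,0.16],[0,0,0.22]], "rot": [[0,0,0],[0,0,0],[0,0,0]]}}

```text
clock: 5.32
eef_pos: [600.0, -314.3, 54.2]
tcp_rot: [3.14, 0.001, 1.578]
contact_force: [-0.6, -0.5, -2.7]
opening: 0.713
grasp_force: 33.9
```

Call:
{"api": "play_rows", "payload": {"dp": [[0,0,0.05],[0,0,0.1],[0,0,0.12],[0,0,0.12]], "rot": [[0,0,0],[0,0,0],[0,0,0],[0,0,0]]}}

```text
clock: 5.65
eef_pos: [599.0, -313.9, 47.8]
tcp_rot: [-3.141, -0.0, 1.578]
contact_force: [0.5, -0.1, -3.5]
opening: 0.714
grasp_force: 33.9
```

Call:
{"api": "play_rows", "payload": {"dp": [[0,0,0.04],[0,0,0.08],[0,0,0.08]], "rot": [[0,0,0],[0,0,0],[0,0,0]]}}

```text
clock: 5.9
eef_pos: [599.4, -314.2, 47.3]
tcp_rot: [3.141, 0.0, 1.578]
contact_force: [-6.6, 3.9, 15.9]
opening: 0.717
grasp_force: 35.6
```

Call:
{"api": "play_rows", "payload": {"dp": [[0,0,-0.04],[0,0,-0.04],[0,0,-0.04],[0,0,-0.04]], "rot": [[0,0,0],[0,0,0],[0,0,0],[0,0,0]], "fingers": 0.95}}

```text
clock: 6.23
eef_pos: [599.2, -314.0, 46.3]
tcp_rot: [3.141, 0.0, 1.578]
contact_force: [0.0, -0.1, 0.2]
opening: 0.954
grasp_force: 0.0
```

Call:
{"api": "play_rows", "payload": {"dp": [[0,0,-0.5],[0,0,-1.4],[0,0,-2.4],[0,0,-3.4],[0.2,0,-4]], "rot": [[0,0,0],[0,0,0],[0,0,0],[0,0,0],[0,0,0]]}}

```text
clock: 6.65
eef_pos: [600.4, -307.6, 210.7]
tcp_rot: [3.137, 0.003, 1.577]
contact_force: [1.1, -0.4, 0.3]
opening: 0.95
grasp_force: 0.0
```

```bash
python3 go.py 539 -66 205 1.578; python3 - <<'E'
import h,cv2,pickle
f=h.top();pickle.dump(f,open("t3.pkl","wb")); c=f["color"][140:310,330:480,::-1]; cv2.imwrite("pics/t3.png",cv2.resize(c,None,fx=3.5,fy=3.5,interpolation=cv2.INTER_CUBIC))
E
```

```text
dp [ 6.05 -1.5   0.12] rot [ 0.04  0.03 -0.01] at [ 600.4 -307.6  210.7] [3.137e+00 3.000e-03 1.577e+00] t 6.65 F [ 1.1 -0.4  0.3] op 0.95 g 0.0
```

View pics/t3.png

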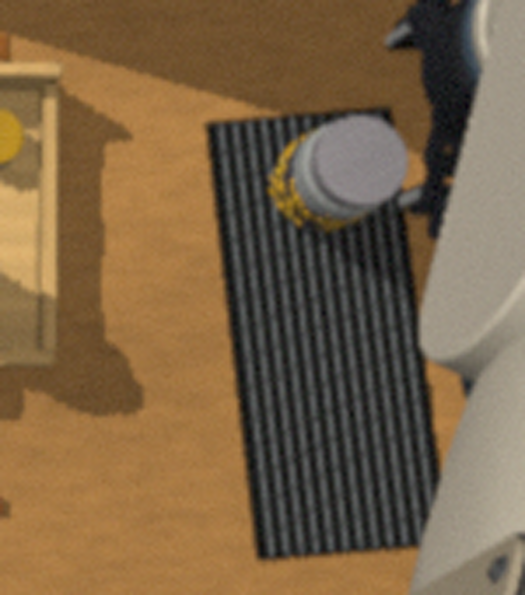

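The jar stands upright on the top end of the mat, its lid at (360,160) in the crop. Next is the glue bottle.

Call:
{"api": "play_rows", "payload": {"dp": [[1,-0.3,0],[2,-0.6,0],[3,-0.9,0],[4,-1.2,0],[5,-1.5,0]], "rot": [[0,0,0],[0,0,0],[0,0,0],[0,0,0],[0,0,0]], "fingers": 1.0}}

```text
clock: 7.12
eef_pos: [536.7, -105.3, 205.9]
tcp_rot: [-3.141, -0.0, 1.577]
contact_force: [0.7, 0.0, -0.3]
opening: 1.001
grasp_force: 0.0
```

Call:
{"api": "play_rows", "payload": {"dp": [[1,0,0],[1,0,0],[1,0,0],[1,0,0],[1,0,0]], "rot": [[0,0,0],[0,0,0],[0,0,0],[0,0,0],[0,0,0]]}}

```text
clock: 7.53
eef_pos: [537.7, -67.8, 206.1]
tcp_rot: [-3.141, 0.0, 1.577]
contact_force: [0.0, 0.3, 0.2]
opening: 0.999
grasp_force: 0.0
```

```bash
python3 go.py 538 -65 90 1.571
```

```text
dp [0.07 0.01 2.9 ] rot [-0.    0.    0.06] at [537.7 -67.8 206.1] [-3.141  0.     1.577] t 7.5333 F [0.  0.3 0.2] op 1.0 g 0.0
```

Call:
{"api": "play_rows", "payload": {"dp": [[0.07,0,0.9],[0.07,0,1.8],[0.07,0,2.7],[0.07,0,3.3],[0.07,0,3.6]], "rot": [[0,0,0],[0,0,0],[0,0,0],[0,0,0],[0,0,0]]}}

```text
clock: 7.95
eef_pos: [535.5, -65.2, 58.9]
tcp_rot: [-3.137, -0.0, 1.576]
contact_force: [-0.2, 0.1, 0.2]
opening: 1.002
grasp_force: 0.0
```

Call:
{"api": "play_rows", "payload": {"dp": [[0,0,0],[0,0,0],[0,0,0],[0,0,0],[0,0,0]], "rot": [[0,0,0],[0,0,0],[0,0,0],[0,0,0],[0,0,0]], "fingers": 0.45, "grip_force": 30}}

```text
clock: 8.37
eef_pos: [538.5, -64.3, 63.8]
tcp_rot: [3.139, 0.0, 1.578]
contact_force: [-0.1, -0.1, 2.0]
opening: 0.625
grasp_force: 31.9
```

Call:
{"api": "play_rows", "payload": {"dp": [[0,0,0],[0,0,0]], "rot": [[0,0,0],[0,0,0]]}}

```text
clock: 8.53
eef_pos: [538.5, -64.2, 63.7]
tcp_rot: [3.139, 0.0, 1.578]
contact_force: [-1.6, -0.7, 8.8]
opening: 0.624
grasp_force: 32.3
```

Call:
{"api": "play_rows", "payload": {"dp": [[0,0,-0.4],[0,0,-1.1],[0,0,-1.9],[-0.5,-0.25,-2.3],[-1.2,-0.6,-2.3]], "rot": [[0,0,0],[0,0,0],[0,0,0],[0,0,0],[0,0,0]], "grip_force": 40}}

```text
clock: 8.95
eef_pos: [517.1, -111.9, 158.7]
tcp_rot: [3.134, 0.001, 1.581]
contact_force: [0.6, -0.1, -2.7]
opening: 0.615
grasp_force: 42.9
```

Call:
{"api": "play_rows", "payload": {"dp": [[-0.9,-0.45,0],[-1.8,-0.9,0],[-2.7,-1.35,0],[-3.6,-1.8,0],[-4.5,-2.25,0]], "rot": [[0,0,0],[0,0,0],[0,0,0],[0,0,0],[0,0,0]]}}

```text
clock: 9.37
eef_pos: [424.0, -294.2, 154.8]
tcp_rot: [3.141, 0.0, 1.578]
contact_force: [1.2, 0.2, -1.7]
opening: 0.618
grasp_force: 42.9
```

Call:
{"api": "play_rows", "payload": {"dp": [[-0.6,-0.3,0],[-1.0,-0.4,0],[-1.0,-0.4,0.3],[-1.0,-0.4,0.8],[-1.0,-0.4,1.2]], "rot": [[0,0,0],[0,0,0],[0,0,0],[0,0,0],[0,0,0]]}}

```text
clock: 9.78
eef_pos: [409.2, -333.5, 106.1]
tcp_rot: [3.141, 0.001, 1.577]
contact_force: [0.7, 0.2, -3.1]
opening: 0.619
grasp_force: 42.9
```

```bash
python3 go.py 406 -329.5 58 1.578
```

```text
dp [ 0.1  -0.08  1.2 ] rot [ 0.01  0.01 -0.01] at [ 409.2 -333.5  106.1] [3.141e+00 1.000e-03 1.577e+00] t 9.7833 F [ 0.7  0.2 -3.1] op 0.62 g 42.89123079269302
```

Call:
{"api": "play_rows", "payload": {"dp": [[0.05,-0.05,0.4],[0.05,-0.05,0.8],[0.05,-0.05,1.0],[0.05,-0.05,1.05],[0.05,-0.05,1.05]], "rot": [[0,0,0],[0,0,0],[0,0,0],[0,0,0],[0,0,0]]}}

```text
clock: 10.2
eef_pos: [407.3, -330.9, 64.3]
tcp_rot: [-3.141, -0.0, 1.578]
contact_force: [0.5, 0.4, -1.8]
opening: 0.616
grasp_force: 42.8
```

Call:
{"api": "play_rows", "payload": {"dp": [[0,0,0.04],[0,0,0.08],[0,0,0.08]], "rot": [[0,0,0],[0,0,0],[0,0,0]]}}

```text
clock: 10.45
eef_pos: [407.7, -331.3, 61.7]
tcp_rot: [3.141, 0.001, 1.578]
contact_force: [-0.1, 0.4, -1.4]
opening: 0.616
grasp_force: 42.9
```

Call:
{"api": "play_rows", "payload": {"dp": [[0,0,0.04],[0,0,0.08],[0,0,0.08]], "rot": [[0,0,0],[0,0,0],[0,0,0]]}}

```text
clock: 10.7
eef_pos: [407.5, -331.1, 58.0]
tcp_rot: [3.141, 0.0, 1.578]
contact_force: [0.1, -1.1, -1.8]
opening: 0.62
grasp_force: 42.8
```

Call:
{"api": "play_rows", "payload": {"dp": [[0,0,0.03],[0,0,0.05],[0,0,0.05]], "rot": [[0,0,0],[0,0,0],[0,0,0]]}}

```text
clock: 10.95
eef_pos: [407.6, -331.5, 57.7]
tcp_rot: [3.141, 0.001, 1.578]
contact_force: [-6.1, 2.7, 21.8]
opening: 0.62
grasp_force: 45.0
```

Call:
{"api": "play_rows", "payload": {"dp": [[0,0,-0.04],[0,0,-0.04],[0,0,-0.04],[0,0,-0.04]], "rot": [[0,0,0],[0,0,0],[0,0,0],[0,0,0]], "fingers": 0.9}}

```text
clock: 11.28
eef_pos: [407.4, -331.0, 57.4]
tcp_rot: [-3.142, -0.0, 1.578]
contact_force: [0.0, -0.9, 0.1]
opening: 0.901
grasp_force: 0.0
```

Call:
{"api": "play_rows", "payload": {"dp": [[0,0,-0.5],[0,0,-1.4],[0,0,-2.4],[0.2,0.1,-3.2],[0.8,0.3,-3.5]], "rot": [[0,0,0],[0,0,0],[0,0,0],[0,0,0],[0,0,0]]}}

```text
clock: 11.7
eef_pos: [421.0, -301.8, 202.2]
tcp_rot: [3.136, 0.005, 1.576]
contact_force: [1.2, -0.8, 0.0]
opening: 0.897
grasp_force: 0.0
```

Call:
{"api": "play_rows", "payload": {"dp": [[0.9,0.3,0],[1.8,0.6,0],[2.7,0.9,0],[3.6,1.25,0],[4.5,1.65,0]], "rot": [[0,0,0.2],[0,0,0.4],[0,0,0.6],[0,0,0.8],[0,0,1.0]]}}

```text
clock: 12.12
eef_pos: [483.7, -116.7, 197.5]
tcp_rot: [-3.141, 0.0, 1.472]
contact_force: [0.6, -0.1, -0.4]
opening: 0.902
grasp_force: 0.0
```

```bash
python3 go.py 541 28.5 195 1.477; python3 - <<'E'
import h,cv2,pickle
f=h.top();cv2.imwrite("pics/t4.png",f["color"][:,:,::-1])
E
```

```text
dp [3.75 1.07 0.06] rot [-0.    0.   -0.05] at [ 483.7 -116.7  197.5] [-3.141  0.     1.472] t 12.1167 F [ 0.6 -0.1 -0.4] op 0.9 g 0.0
```

Call:
{"api": "play_rows", "payload": {"dp": [[1,0.3,0],[2,0.6,0],[3,0.9,0],[3.75,1.07,0],[3.75,1.07,0]], "rot": [[0,0,0],[0,0,0],[0,0,0],[0,0,0],[0,0,0]], "fingers": 0.8}}

```text
clock: 12.58
eef_pos: [542.9, 31.4, 197.4]
tcp_rot: [3.141, -0.002, 1.476]
contact_force: [-0.3, 0.6, -0.2]
opening: 0.799
grasp_force: 0.0
```

Call:
{"api": "play_rows", "payload": {"dp": [[0,0,0],[0,0,0],[0,0,0]], "rot": [[0,0,0],[0,0,0],[0,0,0]]}}

```text
clock: 12.83
eef_pos: [540.5, 25.7, 197.3]
tcp_rot: [-3.141, 0.0, 1.472]
contact_force: [-0.7, -0.0, -0.1]
opening: 0.8
grasp_force: 0.0
```

```bash
python3 go.py 541 28.5 62 1.477; python3 - <<'E'
import h,cv2,pickle
f=h.wrist();cv2.imwrite("pics/w5.png",f["color"][:,:,::-1])
print(h.px(f,(543,47.5,125)),[h.px(f,p+[108]) for p in([567,64.4],[559.6,-11.5],[515.2,-7.3],[522.2,68.5])])
E
```

```text
dp [0.07 0.01 3.38] rot [-0.01  0.   -0.04] at [540.5  25.7 197.3] [-3.141  0.     1.472] t 12.8333 F [-0.7 -0.  -0.1] op 0.8 g 0.0
[279.82147211 190.00107509] [array([309.49905163, 160.0437836 ]), array([307.16792438, 253.81810038]), array([252.59906312, 254.02442332]), array([249.45788695, 160.48392971])]
```

View pics/w5.png

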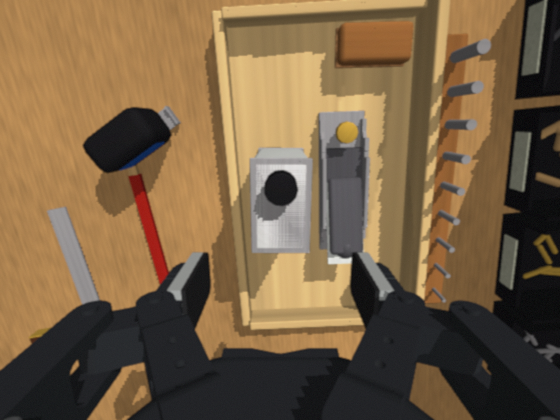

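The wrist view shows the can's top squarely aligned from (250,158) to (310,252), with the cap at (281,187), as predicted. I'll go down and grip it.

Call:
{"api": "play_rows", "payload": {"dp": [[0.07,0,0.9],[0.07,0,1.8],[0.07,0,2.6],[0.07,0,3.2],[0.07,0,3.38]], "rot": [[0,0,0],[0,0,0],[0,0,0],[0,0,0],[0,0,0]]}}

```text
clock: 13.3
eef_pos: [538.6, 28.2, 59.0]
tcp_rot: [-3.136, 0.001, 1.472]
contact_force: [-0.9, -0.5, 1.1]
opening: 0.798
grasp_force: 0.0
```

Call:
{"api": "play_rows", "payload": {"dp": [[0,0,0],[0,0,0],[0,0,0],[0,0,0],[0,0,0]], "rot": [[0,0,0],[0,0,0],[0,0,0],[0,0,0],[0,0,0]], "fingers": 0.35, "grip_force": 30}}

```text
clock: 13.72
eef_pos: [542.2, 29.4, 63.7]
tcp_rot: [3.139, -0.0, 1.473]
contact_force: [0.7, 0.4, -1.4]
opening: 0.537
grasp_force: 35.2
```

Call:
{"api": "play_rows", "payload": {"dp": [[0,0,0],[0,0,0]], "rot": [[0,0,0],[0,0,0]]}}

```text
clock: 13.88
eef_pos: [541.7, 29.5, 63.0]
tcp_rot: [3.141, -0.0, 1.473]
contact_force: [-1.5, 0.3, 3.9]
opening: 0.538
grasp_force: 35.9
```

Call:
{"api": "play_rows", "payload": {"dp": [[0,0,-0.4],[0,0,-1.1],[0,0,-2.0],[-0.1,0,-2.8],[-0.7,0,-3.2]], "rot": [[0,0,0],[0,0,0],[0,0,0],[0,0,0],[0,0,0]], "grip_force": 40}}

```text
clock: 14.3
eef_pos: [540.6, 3.5, 194.5]
tcp_rot: [3.136, -0.002, 1.475]
contact_force: [1.2, -0.4, -2.5]
opening: 0.531
grasp_force: 42.2
```

Call:
{"api": "play_rows", "payload": {"dp": [[-0.9,0,0],[-1.8,0,0],[-2.7,-0.1,0],[-3.6,-0.1,0],[-4.5,-0.15,0]], "rot": [[0,0,0],[0,0,0],[0,0,0],[0,0,0],[0,0,0]]}}

```text
clock: 14.72
eef_pos: [514.7, -178.5, 190.7]
tcp_rot: [3.141, 0.0, 1.474]
contact_force: [1.2, 0.6, -2.7]
opening: 0.535
grasp_force: 42.1
```

Call:
{"api": "play_rows", "payload": {"dp": [[-0.9,0,0],[-1.8,0,0],[-2.7,0,0],[-3.4,0,0],[-3.6,0,0]], "rot": [[0,0,0],[0,0,0],[0,0,0],[0,0,0],[0,0,0]]}}

```text
clock: 15.13
eef_pos: [500.5, -324.2, 190.5]
tcp_rot: [3.141, 0.002, 1.471]
contact_force: [0.5, 1.0, -0.9]
opening: 0.534
grasp_force: 42.0
```

```bash
python3 go.py 502 -325 61 1.473
```

```text
dp [-0.01  0.04  3.24] rot [ 0.01  0.02 -0.02] at [ 500.5 -324.2  190.5] [3.141e+00 2.000e-03 1.471e+00] t 15.1333 F [ 0.5  1.  -0.9] op 0.53 g 42.03189432621002
```

Call:
{"api": "play_rows", "payload": {"dp": [[0,0,0.7],[0,0,1.5],[0,0,2.3],[0,0,2.9],[0,0,3.15]], "rot": [[0,0,0],[0,0,0],[0,0,0],[0,0,0],[0,0,0]]}}

```text
clock: 15.55
eef_pos: [499.1, -318.5, 61.0]
tcp_rot: [-3.137, -0.002, 1.473]
contact_force: [-1.9, 1.4, -1.7]
opening: 0.534
grasp_force: 42.0
```

Call:
{"api": "play_rows", "payload": {"dp": [[0,0,0.04],[0,0,0.08],[0,0,0.08]], "rot": [[0,0,0],[0,0,0],[0,0,0]]}}

```text
clock: 15.8
eef_pos: [502.0, -320.6, 62.4]
tcp_rot: [3.14, 0.001, 1.473]
contact_force: [0.9, 0.7, -2.2]
opening: 0.532
grasp_force: 42.0
```

Call:
{"api": "play_rows", "payload": {"dp": [[0,0,0.05],[0,0,0.1],[0,0,0.1]], "rot": [[0,0,0],[0,0,0],[0,0,0]]}}

```text
clock: 16.05
eef_pos: [501.4, -320.4, 57.8]
tcp_rot: [3.141, 0.001, 1.473]
contact_force: [-0.1, -0.2, -1.7]
opening: 0.535
grasp_force: 42.0
```

Call:
{"api": "play_rows", "payload": {"dp": [[0,0,0.03],[0,0,0.06],[0,0,0.06]], "rot": [[0,0,0],[0,0,0],[0,0,0]]}}

```text
clock: 16.3
eef_pos: [501.5, -320.6, 57.0]
tcp_rot: [3.141, 0.0, 1.473]
contact_force: [-4.8, 3.5, 20.1]
opening: 0.534
grasp_force: 44.4
```

Call:
{"api": "play_rows", "payload": {"dp": [[0,0,-0.04],[0,0,-0.04],[0,0,-0.04],[0,0,-0.04]], "rot": [[0,0,0],[0,0,0],[0,0,0],[0,0,0]], "fingers": 0.8}}

```text
clock: 16.63
eef_pos: [501.1, -320.4, 56.4]
tcp_rot: [3.141, 0.0, 1.473]
contact_force: [0.4, 0.4, 0.0]
opening: 0.802
grasp_force: 0.0
```

Call:
{"api": "play_rows", "payload": {"dp": [[0,0,-0.5],[0,0,-1.4],[0,0,-2.4],[0.0,0,-3.3],[0.4,0.1,-3.8]], "rot": [[0,0,0],[0,0,0],[0,0,0],[0,0,0],[0,0,0]]}}

```text
clock: 17.05
eef_pos: [507.5, -307.2, 212.6]
tcp_rot: [3.137, 0.003, 1.472]
contact_force: [0.0, -0.3, 0.6]
opening: 0.799
grasp_force: 0.0
```

Call:
{"api": "play_rows", "payload": {"dp": [[0.9,0.1,0],[1.9,0.3,0],[2.9,0.5,0],[3.9,0.75,0],[4.9,1.0,0]], "rot": [[0,0,-0.1],[0,0,-0.2],[0,0,-0.3],[0,0,-0.4],[0,0,-0.5]]}}

```text
clock: 17.47
eef_pos: [565.7, -111.8, 208.3]
tcp_rot: [3.142, 0.0, 1.526]
contact_force: [0.5, -0.9, -0.2]
opening: 0.798
grasp_force: 0.0
```

```bash
python3 go.py 605 15 190 1.528
```

```text
dp [3.21 0.84 0.46] rot [ 0.    0.   -0.02] at [ 565.7 -111.8  208.3] [3.142 0.    1.526] t 17.4667 F [ 0.5 -0.9 -0.2] op 0.8 g 0.0
```

Call:
{"api": "play_rows", "payload": {"dp": [[1,0.3,0.2],[2,0.6,0.4],[2.9,0.84,0.46],[3.15,0.84,0.46],[3.15,0.84,0.46]], "rot": [[0,0,0],[0,0,0],[0,0,0],[0,0,0],[0,0,0]]}}

```text
clock: 17.88
eef_pos: [604.9, 13.6, 189.3]
tcp_rot: [-3.141, -0.0, 1.529]
contact_force: [-0.3, 0.0, -0.1]
opening: 0.798
grasp_force: 0.0
```

Call:
{"api": "play_rows", "payload": {"dp": [[0,0,0],[0,0,0],[0,0,0]], "rot": [[0,0,0],[0,0,0],[0,0,0]]}}

```text
clock: 18.13
eef_pos: [604.5, 9.3, 190.1]
tcp_rot: [3.142, 0.0, 1.524]
contact_force: [-1.2, -1.1, -0.0]
opening: 0.799
grasp_force: 0.0
```

```bash
python3 go.py 605 22 100 1.528; python3 - <<'E'
import h,cv2,pickle
f=h.wrist();pickle.dump(f,open("w6.pkl","wb"));cv2.imwrite("pics/w6.png",f["color"][:,:,::-1])
t=h.top();pickle.dump(t,open("t6.pkl","wb"))
E
```

```text
dp [ 0.32 -0.    2.25] rot [ 0.    0.   -0.04] at [604.5   9.3 190.1] [3.142 0.    1.524] t 18.1333 F [-1.2 -1.1 -0. ] op 0.8 g 0.0
```

View pics/w6.png

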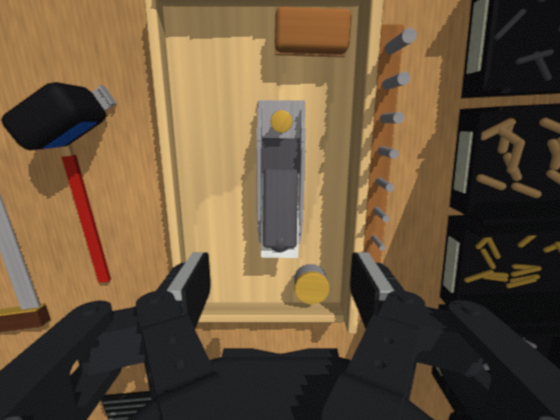

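```bash
python3 - <<'E'
import h,pickle,numpy as np
np.set_printoptions(precision=1,suppress=True)
f=pickle.load(open("w6.pkl","rb"))
for p,z in(((259,101),18),((306,101),18),((262,257),18),((299,257),18),((281,121),57),((281,245),50)): print(p,h.at(f,*p,z))
E
python3 go.py 604 22 100 1.528
```

```text
(259, 101) [588.9  97.9  18. ]
(306, 101) [634.3  95.8  18. ]
(262, 257) [581.5 -66.1  18. ]
(299, 257) [622.6 -68.1  18. ]
(281, 121) [609.2  78.4  57. ]
(281, 245) [603.8 -39.4  50. ]
dp [ 0.31 -0.03  2.25] rot [ 0.    0.   -0.04] at [604.7   9.4 190.2] [3.141 0.    1.524] t 18.2333 F [ 0.   0.2 -0.4] op 0.8 g 0.0
```

Call:
{"api": "play_rows", "payload": {"dp": [[0.32,0.03,0.9],[0.32,0.03,1.8],[0.32,0.03,2.7],[0.32,0.03,3.5],[0.32,0.03,4.0]], "rot": [[0,0,0],[0,0,0],[0,0,0],[0,0,0],[0,0,0]]}}

```text
clock: 18.65
eef_pos: [604.8, 22.6, 26.9]
tcp_rot: [-3.138, 0.0, 1.524]
contact_force: [-0.8, 0.6, 0.2]
opening: 0.801
grasp_force: 0.0
```

Call:
{"api": "play_rows", "payload": {"dp": [[0,0,0.15],[0,0,0.3],[0,0,0.42],[0,0,0.47],[0,0,0.47]], "rot": [[0,0,0],[0,0,0],[0,0,0],[0,0,0],[0,0,0]]}}

```text
clock: 19.07
eef_pos: [607.2, 23.4, 12.0]
tcp_rot: [3.14, -0.0, 1.525]
contact_force: [-0.2, -0.0, 0.2]
opening: 0.799
grasp_force: 0.0
```

```bash
python3 go.py 606 22 11 1.526
```

```text
dp [-0.04 -0.03  0.02] rot [ 0.01 -0.   -0.01] at [607.2  23.4  12. ] [ 3.14  -0.     1.525] t 19.0667 F [-0.2 -0.   0.2] op 0.8 g 0.0
```

Call:
{"api": "play_rows", "payload": {"dp": [[0,0,0],[0,0,0],[0,0,0],[0,0,0],[0,0,0]], "rot": [[0,0,0],[0,0,0],[0,0,0],[0,0,0],[0,0,0]], "fingers": 0.3, "grip_force": 70}}

```text
clock: 19.48
eef_pos: [606.8, 23.6, 12.4]
tcp_rot: [3.141, -0.0, 1.525]
contact_force: [-3.4, -0.6, 6.9]
opening: 0.529
grasp_force: 73.8
```

Call:
{"api": "play_rows", "payload": {"dp": [[0,0,0],[0,0,0]], "rot": [[0,0,0],[0,0,0]]}}

```text
clock: 19.65
eef_pos: [606.8, 23.6, 12.4]
tcp_rot: [3.141, -0.0, 1.525]
contact_force: [-3.7, -0.2, 7.0]
opening: 0.525
grasp_force: 73.8
```

Call:
{"api": "play_rows", "payload": {"dp": [[0,0,-0.2],[0,0,-0.5],[0,0,-0.8],[0,0,-0.8]], "rot": [[0,0,0],[0,0,0],[0,0,0],[0,0,0]]}}

```text
clock: 19.98
eef_pos: [608.3, 23.6, 46.1]
tcp_rot: [3.138, -0.0, 1.526]
contact_force: [1.2, 0.3, -5.8]
opening: 0.523
grasp_force: 73.4
```

Call:
{"api": "play_rows", "payload": {"dp": [[0,0,-0.6],[0,0,-1.4],[0,0,-2.2],[0,0,-2.7],[0,0,-2.8]], "rot": [[0,0,0],[0,0,0],[0,0,0],[0,0,0],[0,0,0]]}}

```text
clock: 20.4
eef_pos: [609.0, 23.6, 159.6]
tcp_rot: [3.135, -0.001, 1.526]
contact_force: [1.0, 0.1, -6.7]
opening: 0.528
grasp_force: 75.1
```

```bash
python3 go.py 524 362 150 3.186
```

```text
dp [ 8.36 -2.51  0.23] rot [  0.05   0.05 -15.86] at [609.   23.6 159.6] [ 3.135e+00 -1.000e-03  1.526e+00] t 20.4 F [ 1.   0.1 -6.7] op 0.53 g 75.09696342051029
```

Call:
{"api": "play_rows", "payload": {"dp": [[0.5,-0.15,0.1],[1.1,-0.33,0.1],[1.7,-0.5,0.1],[2.3,-0.7,0.1],[2.9,-0.87,0.1]], "rot": [[0,0,-1],[0,0,-2],[0,0,-3.1],[0,0,-4.2],[0,0,-5.3]]}}

```text
clock: 20.82
eef_pos: [575.6, 141.7, 149.7]
tcp_rot: [-3.14, -0.001, 2.086]
contact_force: [0.8, 0.1, -6.2]
opening: 0.529
grasp_force: 75.2
```

```bash
python3 go.py 524 362 150 3.186
```

```text
dp [ 5.43  1.59 -0.01] rot [-1.000e-02 -2.000e-02 -1.051e+01] at [575.6 141.7 149.7] [-3.140e+00 -1.000e-03  2.086e+00] t 20.8167 F [ 0.8  0.1 -6.2] op 0.53 g 75.16650170087814
```

Call:
{"api": "play_rows", "payload": {"dp": [[0.6,0.18,0],[1.2,0.35,0],[1.8,0.53,0],[2.4,0.7,0],[3.0,0.88,0]], "rot": [[0,0,-1.1],[0,0,-2.2],[0,0,-3.3],[0,0,-4.4],[0,0,-5.5]]}}

```text
clock: 21.23
eef_pos: [548.0, 263.7, 149.7]
tcp_rot: [-3.14, -0.001, 2.662]
contact_force: [0.6, 0.1, -5.9]
opening: 0.526
grasp_force: 75.2
```

```bash
python3 go.py 524 362 150 3.186
```

```text
dp [ 1.67  1.91 -0.01] rot [-0.01 -0.01 -5.  ] at [548.  263.7 149.7] [-3.140e+00 -1.000e-03  2.662e+00] t 21.2333 F [ 0.6  0.1 -5.9] op 0.53 g 75.19795283675194
```

Call:
{"api": "play_rows", "payload": {"dp": [[0.4,0.45,0],[0.8,0.9,0],[1.2,1.35,0],[1.5,1.75,0],[1.65,1.91,0]], "rot": [[0,0,-1.1],[0,0,-2.2],[0,0,-3.3],[0,0,-4.3],[0,0,-5]]}}

```text
clock: 21.65
eef_pos: [525.3, 363.5, 149.7]
tcp_rot: [3.141, -0.001, -3.096]
contact_force: [0.7, -0.4, -5.1]
opening: 0.524
grasp_force: 74.9
```

Call:
{"api": "play_rows", "payload": {"dp": [[0,0,0],[0,0,0],[0,0,0]], "rot": [[0,0,0],[0,0,0],[0,0,0]]}}

```text
clock: 21.9
eef_pos: [526.0, 360.3, 150.1]
tcp_rot: [-3.14, -0.001, -3.105]
contact_force: [-0.0, 0.9, -6.5]
opening: 0.527
grasp_force: 74.9
```

```bash
python3 go.py 524 362 30 3.186;  python3 - <<'E'
import h,cv2,pickle
f=h.wrist();pickle.dump(f,open("w7.pkl","wb"));cv2.imwrite("pics/w7.png",f["color"][:,:,::-1])
E
```

```text
dp [0.04 0.05 3.  ] rot [-0.01 -0.01 -0.08] at [526.  360.3 150.1] [-3.140e+00 -1.000e-03 -3.105e+00] t 21.9 F [-0.   0.9 -6.5] op 0.53 g 74.87763024866581
```

View pics/w7.png

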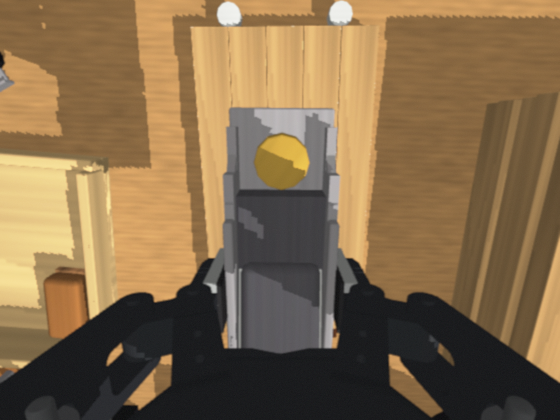

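The plane is held level over the panel. The panel's near-robot corners appear at (193,27) and (381,24), and the plane's nose corners at (230,108) and (336,108).

```bash
python3 - <<'E'
import h,pickle,numpy as np
np.set_printoptions(precision=1,suppress=True)
f=pickle.load(open("w7.pkl","rb"))
a,b=h.at(f,193,27,20),h.at(f,381,24,20); m=(a+b)/2
yaw=0.044; print(a,b,m, m[:2]+140*np.array([np.cos(yaw),np.sin(yaw)]), "edge yaw",np.arctan2(b[0]-a[0],-(b[1]-a[1])))
g,k=h.at(f,230,108,157),h.at(f,336,108,157);print("nose",g,k)
E
python3 go.py 524 362 30 3.186
```

```text
[388.1 286.3  20. ] [380.7 434.3  20. ] [384.4 360.3  20. ] [524.3 366.4] edge yaw -3.0916841019659476
nose [452.7 336.6 157. ] [451.1 380.9 157. ]
dp [0.05 0.05 3.01] rot [-0.01 -0.01 -0.08] at [526.2 360.2 150.4] [-3.141e+00 -1.000e-03 -3.105e+00] t 21.95 F [-0.7  0.1 -6.7] op 0.53 g 74.88011576235294
```

Call:
{"api": "play_rows", "payload": {"dp": [[0.07,0.08,0.6],[0.07,0.08,1.4],[0.07,0.08,2.2],[0.07,0.08,2.7],[0.07,0.08,2.95]], "rot": [[0,0,-0.1],[0,0,-0.1],[0,0,-0.1],[0,0,-0.1],[0,0,-0.1]]}}

```text
clock: 22.37
eef_pos: [522.0, 362.2, 29.9]
tcp_rot: [-3.139, -0.004, -3.095]
contact_force: [-1.1, -0.1, -7.1]
opening: 0.527
grasp_force: 74.6
```

Call:
{"api": "play_rows", "payload": {"dp": [[0,0,0.04],[0,0,0.08],[0,0,0.08]], "rot": [[0,0,0],[0,0,0],[0,0,0]]}}

```text
clock: 22.62
eef_pos: [524.6, 364.7, 31.2]
tcp_rot: [3.141, 0.002, -3.093]
contact_force: [0.9, -0.1, -5.2]
opening: 0.527
grasp_force: 74.6
```

Call:
{"api": "play_rows", "payload": {"dp": [[0,0,0.06],[0,0,0.12],[0,0,0.15]], "rot": [[0,0,0],[0,0,0],[0,0,0]]}}

```text
clock: 22.87
eef_pos: [524.0, 364.7, 24.7]
tcp_rot: [3.141, 0.001, -3.093]
contact_force: [0.1, 0.1, -6.4]
opening: 0.527
grasp_force: 74.7
```

Call:
{"api": "play_rows", "payload": {"dp": [[0,0,0.03],[0,0,0.06],[0,0,0.06]], "rot": [[0,0,0],[0,0,0],[0,0,0]]}}

```text
clock: 23.12
eef_pos: [523.6, 364.5, 22.2]
tcp_rot: [3.141, 0.0, -3.093]
contact_force: [-1.4, -1.0, 0.7]
opening: 0.521
grasp_force: 75.6
```

Contact. I'll release and rise straight up.

Call:
{"api": "play_rows", "payload": {"dp": [[0,0,0],[0,0,0],[0,0,0],[0,0,0]], "rot": [[0,0,0],[0,0,0],[0,0,0],[0,0,0]], "fingers": 0.8}}

```text
clock: 23.45
eef_pos: [523.9, 364.6, 21.9]
tcp_rot: [3.141, 0.001, -3.093]
contact_force: [0.5, 0.2, -0.9]
opening: 0.799
grasp_force: 0.0
```

Call:
{"api": "play_rows", "payload": {"dp": [[0,0,-0.4],[0,0,-1.2],[0,0,-2.2],[0,0,-3.2],[0,0,-4.0]], "rot": [[0,0,0],[0,0,0],[0,0,0],[0,0,0],[0,0,0]]}}

```text
clock: 23.87
eef_pos: [524.1, 364.7, 184.6]
tcp_rot: [3.14, 0.002, -3.093]
contact_force: [0.7, 1.2, -0.6]
opening: 0.798
grasp_force: 0.0
```

Call:
{"api": "play_rows", "payload": {"dp": [[0,0,0],[0,0,0],[0,0,-0.5],[0,0,-0.8],[0,0,-0.8]], "rot": [[0,0,0],[0,0,0],[0,0,1.0],[0,0,2.1],[0,0,3.2]]}}

```text
clock: 24.28
eef_pos: [524.0, 364.7, 214.6]
tcp_rot: [3.14, 0.001, 2.85]
contact_force: [-0.0, 0.4, 0.4]
opening: 0.798
grasp_force: 0.0
```

```bash
python3 go.py 501.5 -320.5 220 1.473; python3 - <<'E'
import h,cv2,pickle,numpy as np
f=h.top();w=h.wrist();pickle.dump((f,w),open("t8.pkl","wb"))
a=cv2.resize(f["color"][150:310,90:180],None,fx=3,fy=3); b=w["color"]
c=np.zeros((max(a.shape[0],420),270+520,3),np.uint8); c[:a.shape[0],:270]=a[:,:270]; c[:420,270:]=b[:,20:540]
cv2.imwrite("pics/t8.png",c[:,:,::-1])
E
```

```text
dp [ -4.39 -16.57  -0.15] rot [ 0.02 -0.   13.15] at [524.  364.7 214.6] [3.14e+00 1.00e-03 2.85e+00] t 24.2833 F [-0.   0.4  0.4] op 0.8 g 0.0
```

View pics/t8.png

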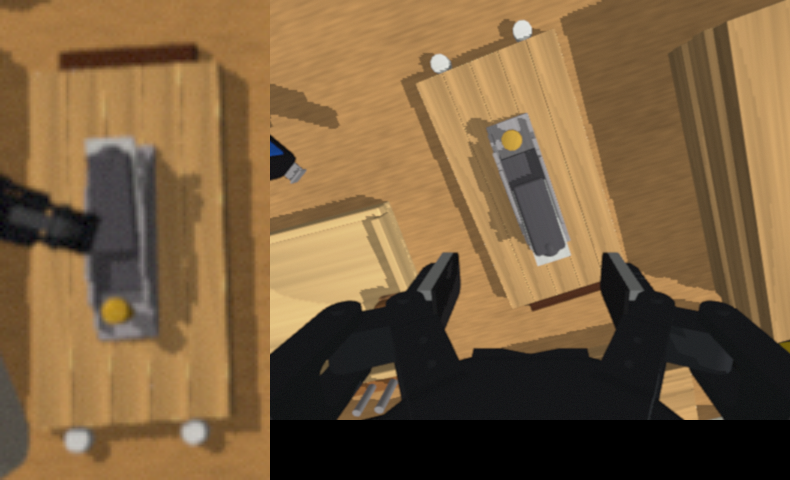

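```bash
python3 - <<'E'
import h,pickle,numpy as np
np.set_printoptions(precision=1,suppress=True)
f,w=pickle.load(open("t8.pkl","rb"))
q=lambda x,y,z:h.at(w,x-250,y,z)[:2]
C=[q(417,84,20),q(563,35,20),q(513,305,20)]
# panel frame: near edge mid + 140 along
mid=(C[0]+C[1])/2; e=(C[0]-C[1]);e/=np.linalg.norm(e); ex=np.array([-e[1],e[0]]); 
if ex[0]<0: ex=-ex
l=C[2]-C[0]; print(C,np.linalg.norm(C[0]-C[1]),np.linalg.norm(l),"yaw",np.arctan2(ex[1],ex[0]),np.arctan2(l[1],l[0]))
ctr=mid+140*l/np.linalg.norm(l); print("panel",ctr)
n=(q(487,125,28)+q(527,114,28))/2; t=(q(537,264,40)+q(570,255,40))/2
print("nose",n,"tail",t,"k",q(511,140,67))
d=(t-n);d/=np.linalg.norm(d);print("plane ctr",n+75*d,"yaw",np.arctan2(d[1],d[0]))
E
```

```text
[array([389.2, 285.6]), array([390.1, 439.5]), array([662.3, 299.3])] 153.93789943177916 273.53514612555284 yaw -0.005845952245075198 0.04995605609481836
panel [529.4 369.6]
nose [449.4 362.6] tail [608.2 365.7] k [468.7 363.2]
plane ctr [524.4 364.1] yaw 0.019424951989006553
```

Call:
{"api": "play_rows", "payload": {"dp": [[-0.2,-0.9,0],[-0.45,-1.8,0],[-0.7,-2.7,0],[-1,-3.6,0],[-1.25,-4.5,0]], "rot": [[0,0,1.1],[0,0,2.2],[0,0,3.3],[0,0,4.4],[0,0,5.5]]}}

```text
clock: 24.8
eef_pos: [519.7, 175.7, 211.9]
tcp_rot: [-3.139, -0.001, 2.279]
contact_force: [1.1, 0.1, -0.8]
opening: 0.799
grasp_force: 0.0
```

```bash
python3 go.py 501.5 -320.5 215 1.473
```

```text
dp [-9.13 -8.41 -0.07] rot [-0.02  0.    7.7 ] at [519.7 175.7 211.9] [-3.139e+00 -1.000e-03  2.279e+00] t 24.8 F [ 1.1  0.1 -0.8] op 0.8 g 0.0
```

Call:
{"api": "play_rows", "payload": {"dp": [[-0.7,-0.65,0],[-1.4,-1.3,0],[-2.1,-1.95,0],[-2.8,-2.6,0],[-3.5,-3.25,0]], "rot": [[0,0,1.1],[0,0,2.2],[0,0,3.3],[0,0,4.4],[0,0,5.5]]}}

```text
clock: 25.22
eef_pos: [511.8, -15.1, 212.1]
tcp_rot: [-3.139, -0.0, 1.703]
contact_force: [1.2, 0.5, -0.1]
opening: 0.798
grasp_force: 0.0
```

```bash
python3 go.py 501.5 -320.5 215 1.473
```

```text
dp [-7.54 -1.26 -0.07] rot [-0.02 -0.    2.19] at [511.8 -15.1 212.1] [-3.139 -0.     1.703] t 25.2167 F [ 1.2  0.5 -0.1] op 0.8 g 0.0
```

Call:
{"api": "play_rows", "payload": {"dp": [[-0.98,-0.16,0],[-1.96,-0.33,0],[-2.94,-0.5,0],[-3.92,-0.65,0],[-4.9,-0.8,0]], "rot": [[0,0,0.6],[0,0,1.2],[0,0,1.8],[0,0,2.2],[0,0,2.2]]}}

```text
clock: 25.63
eef_pos: [506.0, -213.5, 212.0]
tcp_rot: [-3.139, -0.001, 1.475]
contact_force: [1.1, 0.2, 0.1]
opening: 0.795
grasp_force: 0.0
```

```bash
python3 go.py 501.5 -320.5 215 1.473
```

```text
dp [-2.67  0.14 -0.08] rot [-0.02 -0.01  0.02] at [ 506.  -213.5  212. ] [-3.139e+00 -1.000e-03  1.475e+00] t 25.6333 F [1.1 0.2 0.1] op 0.8 g 0.0
```

Call:
{"api": "play_rows", "payload": {"dp": [[-0.95,0.05,0],[-1.8,0.1,0],[-2.5,0.14,0],[-2.67,0.14,0],[-2.67,0.14,0]], "rot": [[0,0,0],[0,0,0],[0,0,0],[0,0,0],[0,0,0]]}}

```text
clock: 26.05
eef_pos: [501.5, -320.1, 211.8]
tcp_rot: [-3.139, -0.001, 1.474]
contact_force: [-0.1, 0.1, -0.2]
opening: 0.801
grasp_force: 0.0
```

Call:
{"api": "play_rows", "payload": {"dp": [[0,0,0],[0,0,0],[0,0,0]], "rot": [[0,0,0],[0,0,0],[0,0,0]]}}

```text
clock: 26.3
eef_pos: [502.5, -317.2, 213.2]
tcp_rot: [-3.141, -0.001, 1.475]
contact_force: [-0.5, -0.4, 0.5]
opening: 0.799
grasp_force: 0.0
```

```bash
python3 go.py 501.3 -320.5 57 1.473
```

```text
dp [-0.09 -0.02  3.91] rot [-0.01 -0.01  0.02] at [ 502.5 -317.2  213.2] [-3.141e+00 -1.000e-03  1.475e+00] t 26.3 F [-0.5 -0.4  0.5] op 0.8 g 0.0
```

Call:
{"api": "play_rows", "payload": {"dp": [[-0.08,-0.02,0.9],[-0.08,-0.02,1.8],[-0.08,-0.02,2.7],[-0.08,-0.02,3.4],[-0.08,-0.02,3.75]], "rot": [[0,0,0],[0,0,0],[0,0,0],[0,0,0],[0,0,0]]}}

```text
clock: 26.72
eef_pos: [499.8, -319.3, 60.1]
tcp_rot: [-3.138, -0.002, 1.475]
contact_force: [-1.2, -0.0, 0.8]
opening: 0.803
grasp_force: 0.0
```

Call:
{"api": "play_rows", "payload": {"dp": [[0,0,0.05],[0,0,0.12],[0,0,0.12]], "rot": [[0,0,0],[0,0,0],[0,0,0]]}}

```text
clock: 26.97
eef_pos: [502.1, -321.5, 59.5]
tcp_rot: [3.141, 0.0, 1.474]
contact_force: [-0.4, -0.3, 1.5]
opening: 0.797
grasp_force: 0.0
```

Call:
{"api": "play_rows", "payload": {"dp": [[0,0,0],[0,0,0],[0,0,0],[0,0,0],[0,0,0]], "rot": [[0,0,0],[0,0,0],[0,0,0],[0,0,0],[0,0,0]], "fingers": 0.35, "grip_force": 40}}

```text
clock: 27.38
eef_pos: [502.2, -322.2, 60.3]
tcp_rot: [3.14, 0.001, 1.473]
contact_force: [-1.3, 2.1, 6.7]
opening: 0.532
grasp_force: 42.0
```

Call:
{"api": "play_rows", "payload": {"dp": [[0,0,0],[0,0,0]], "rot": [[0,0,0],[0,0,0]]}}

```text
clock: 27.55
eef_pos: [502.2, -322.2, 60.3]
tcp_rot: [3.14, 0.001, 1.473]
contact_force: [-1.3, 1.9, 7.0]
opening: 0.533
grasp_force: 42.0
```

Call:
{"api": "play_rows", "payload": {"dp": [[0,0,-0.4],[0,0,-1.1],[0,0,-2.0],[0.1,0,-2.8],[0.7,0,-3.2]], "rot": [[0,0,0],[0,0,0],[0,0,0],[0,0,0],[0,0,0]]}}

```text
clock: 27.97
eef_pos: [505.8, -297.1, 191.5]
tcp_rot: [3.136, 0.004, 1.471]
contact_force: [1.4, 0.5, -1.2]
opening: 0.536
grasp_force: 41.9
```

Call:
{"api": "play_rows", "payload": {"dp": [[0.9,0,0],[1.8,0,0],[2.7,0.1,0],[3.6,0.1,0],[4.5,0.13,0]], "rot": [[0,0,0],[0,0,0],[0,0,0],[0,0,0],[0,0,0]]}}

```text
clock: 28.38
eef_pos: [526.7, -113.8, 187.3]
tcp_rot: [3.141, 0.0, 1.473]
contact_force: [0.3, 0.2, -2.7]
opening: 0.536
grasp_force: 41.8
```

Call:
{"api": "play_rows", "payload": {"dp": [[0.9,0,0],[1.8,0,0],[2.7,0,0],[3.3,0,0],[3.5,0,0]], "rot": [[0,0,0],[0,0,0],[0,0,0],[0,0,0],[0,0,0]]}}

```text
clock: 28.8
eef_pos: [540.6, 27.2, 187.2]
tcp_rot: [3.141, -0.001, 1.475]
contact_force: [-0.4, -0.7, -0.6]
opening: 0.531
grasp_force: 41.8
```

Call:
{"api": "play_rows", "payload": {"dp": [[0,0,0.3],[0,0,1],[0,0,1.7],[0,0,2],[0,0,2]], "rot": [[0,0,0],[0,0,0],[0,0,0],[0,0,0],[0,0,0]]}}

```text
clock: 29.22
eef_pos: [538.2, 23.3, 104.1]
tcp_rot: [-3.137, 0.001, 1.473]
contact_force: [-0.5, 0.5, -0.7]
opening: 0.534
grasp_force: 41.7
```

```bash
python3 go.py 541.8 27.7 70 1.473
```

```text
dp [0.12 0.08 0.85] rot [-0.05  0.01  0.  ] at [538.2  23.3 104.1] [-3.137e+00  1.000e-03  1.473e+00] t 29.2167 F [-0.5  0.5 -0.7] op 0.53 g 41.734657287597656
```

Call:
{"api": "play_rows", "payload": {"dp": [[0.1,0.03,0.3],[0.1,0.03,0.6],[0.1,0.03,0.75],[0.1,0.03,0.8],[0.1,0.03,0.8]], "rot": [[0,0,0],[0,0,0],[0,0,0],[0,0,0],[0,0,0]]}}

```text
clock: 29.63
eef_pos: [541.9, 27.8, 74.4]
tcp_rot: [-3.141, 0.0, 1.473]
contact_force: [-0.6, -0.1, -1.5]
opening: 0.535
grasp_force: 41.8
```

```bash
python3 go.py 541.8 27.7 66.3 1.473
```

```text
dp [-0.  -0.   0.2] rot [-0.01  0.    0.  ] at [541.9  27.8  74.4] [-3.141  0.     1.473] t 29.6333 F [-0.6 -0.1 -1.5] op 0.53 g 41.79916977882385
```

Position matches. I'll lower it onto the floor.

Call:
{"api": "play_rows", "payload": {"dp": [[0,0,0.06],[0,0,0.12],[0,0,0.15]], "rot": [[0,0,0],[0,0,0],[0,0,0]]}}

```text
clock: 29.88
eef_pos: [542.3, 27.9, 68.9]
tcp_rot: [3.141, -0.0, 1.473]
contact_force: [0.1, -0.5, -2.5]
opening: 0.534
grasp_force: 41.8
```

Call:
{"api": "play_rows", "payload": {"dp": [[0,0,0.03],[0,0,0.06],[0,0,0.06]], "rot": [[0,0,0],[0,0,0],[0,0,0]]}}

```text
clock: 30.13
eef_pos: [542.2, 27.9, 66.4]
tcp_rot: [3.141, -0.0, 1.473]
contact_force: [0.1, -0.7, -1.2]
opening: 0.535
grasp_force: 41.7
```

Call:
{"api": "play_rows", "payload": {"dp": [[0,0,0.03],[0,0,0.04],[0,0,0.04]], "rot": [[0,0,0],[0,0,0],[0,0,0]]}}

```text
clock: 30.38
eef_pos: [542.2, 28.0, 66.2]
tcp_rot: [3.141, -0.0, 1.473]
contact_force: [-6.5, -0.5, 17.6]
opening: 0.531
grasp_force: 43.5
```

Call:
{"api": "play_rows", "payload": {"dp": [[0,0,-0.02],[0,0,-0.02],[0,0,-0.02],[0,0,-0.02]], "rot": [[0,0,0],[0,0,0],[0,0,0],[0,0,0]], "fingers": 0.8}}

```text
clock: 30.72
eef_pos: [542.1, 27.9, 65.5]
tcp_rot: [3.142, 0.0, 1.473]
contact_force: [0.5, 0.5, -0.5]
opening: 0.8
grasp_force: 0.0
```

Call:
{"api": "play_rows", "payload": {"dp": [[0,0,-0.5],[0,0,-1.4],[0,0,-2.4],[-0.0,0,-3.2],[-0.5,-0.1,-3.5]], "rot": [[0,0,0],[0,0,0],[0,0,0],[0,0,0],[0,0,-0.1]]}}

```text
clock: 31.13
eef_pos: [539.3, 10.1, 210.3]
tcp_rot: [3.134, -0.002, 1.485]
contact_force: [1.4, -1.0, -0.1]
opening: 0.801
grasp_force: 0.0
```

```bash
python3 go.py 407.5 -331.2 200 1.578
```

```text
dp [-8.78 -2.55  0.23] rot [ 0.07 -0.01 -0.89] at [539.3  10.1 210.3] [ 3.134e+00 -2.000e-03  1.485e+00] t 31.1333 F [ 1.4 -1.  -0.1] op 0.8 g 0.0
```

Call:
{"api": "play_rows", "payload": {"dp": [[-0.9,-0.26,0],[-1.8,-0.52,0],[-2.7,-0.8,0],[-3.6,-1.05,0],[-4.5,-1.3,0]], "rot": [[0,0,-0.2],[0,0,-0.4],[0,0,-0.6],[0,0,-0.8],[0,0,-0.9]], "fingers": 0.95}}

```text
clock: 31.55
eef_pos: [467.7, -167.8, 205.6]
tcp_rot: [3.141, 0.0, 1.58]
contact_force: [0.3, -0.2, 0.7]
opening: 0.951
grasp_force: 0.0
```

```bash
python3 go.py 407.5 -331.2 200 1.578
```

```text
dp [-4.07 -1.54  0.14] rot [0.   0.   0.01] at [ 467.7 -167.8  205.6] [3.141 0.    1.58 ] t 31.55 F [ 0.3 -0.2  0.7] op 0.95 g 0.0
```

Call:
{"api": "play_rows", "payload": {"dp": [[-0.93,-0.35,0],[-1.86,-0.7,0],[-2.8,-1.05,0],[-3.6,-1.35,0],[-4.1,-1.54,0]], "rot": [[0,0,0],[0,0,0],[0,0,0],[0,0,0],[0,0,0]]}}

```text
clock: 31.97
eef_pos: [406.9, -333.8, 205.5]
tcp_rot: [-3.141, 0.001, 1.576]
contact_force: [0.3, 0.3, -1.0]
opening: 0.949
grasp_force: 0.0
```

Call:
{"api": "play_rows", "payload": {"dp": [[0,0,0],[0,0,0],[0,0,0],[0,0,0]], "rot": [[0,0,0],[0,0,0],[0,0,0],[0,0,0]]}}

```text
clock: 32.3
eef_pos: [408.5, -329.9, 205.4]
tcp_rot: [-3.141, -0.0, 1.579]
contact_force: [1.2, -0.6, 0.4]
opening: 0.952
grasp_force: 0.0
```

```bash
python3 go.py 407.5 -331.2 58 1.578; python3 - <<'E'
import h,cv2
cv2.imwrite("pics/t9.png",h.top()["color"][:,:,::-1])
E
```

```text
dp [-0.03 -0.02  3.69] rot [-0.   -0.    0.01] at [ 408.5 -329.9  205.4] [-3.141 -0.     1.579] t 32.3 F [ 1.2 -0.6  0.4] op 0.95 g 0.0
```

View pics/t9.png

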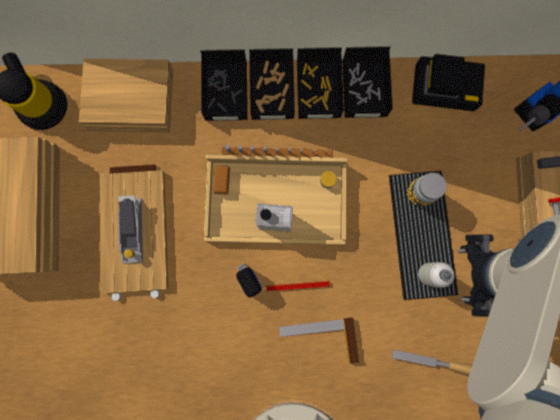

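The can is back at (273,217) with its cap at (266,214), as at the start. The plane lies at (130,231) on the panel, and the jar and glue stand on the mat.

Call:
{"api": "play_rows", "payload": {"dp": [[-0.03,-0.02,0.9],[-0.03,-0.02,1.8],[-0.03,-0.02,2.7],[-0.03,-0.02,3.3],[-0.03,-0.02,3.55]], "rot": [[0,0,0],[0,0,0],[0,0,0],[0,0,0],[0,0,0]]}}

```text
clock: 32.77
eef_pos: [406.2, -329.7, 60.4]
tcp_rot: [-3.138, -0.003, 1.579]
contact_force: [-0.2, 1.2, 0.3]
opening: 0.951
grasp_force: 0.0
```

Call:
{"api": "play_rows", "payload": {"dp": [[0,0,0.05],[0,0,0.12],[0,0,0.12]], "rot": [[0,0,0],[0,0,0],[0,0,0]]}}

```text
clock: 33.02
eef_pos: [408.4, -332.4, 59.8]
tcp_rot: [3.14, 0.001, 1.578]
contact_force: [0.2, 0.3, -0.1]
opening: 0.947
grasp_force: 0.0
```

Call:
{"api": "play_rows", "payload": {"dp": [[0,0,0],[0,0,0],[0,0,0],[0,0,0],[0,0,0]], "rot": [[0,0,0],[0,0,0],[0,0,0],[0,0,0],[0,0,0]], "fingers": 0.45}}

```text
clock: 33.43
eef_pos: [407.9, -332.7, 60.3]
tcp_rot: [3.14, 0.001, 1.578]
contact_force: [-2.0, 1.0, 8.0]
opening: 0.623
grasp_force: 40.4
```

Call:
{"api": "play_rows", "payload": {"dp": [[0,0,0],[0,0,0]], "rot": [[0,0,0],[0,0,0]]}}

```text
clock: 33.6
eef_pos: [408.0, -332.7, 60.3]
tcp_rot: [3.14, 0.001, 1.578]
contact_force: [-2.7, 0.3, 8.7]
opening: 0.616
grasp_force: 40.4
```

Call:
{"api": "play_rows", "payload": {"dp": [[0,0,-0.4],[0,0,-1.1],[0,0,-1.9],[0.5,0.25,-2.5],[1.2,0.6,-2.5]], "rot": [[0,0,0],[0,0,0],[0,0,0],[0,0,0],[0,0,0]]}}

```text
clock: 34.02
eef_pos: [433.4, -286.7, 164.2]
tcp_rot: [3.134, 0.006, 1.575]
contact_force: [1.9, -0.7, -3.0]
opening: 0.617
grasp_force: 43.3
```

Call:
{"api": "play_rows", "payload": {"dp": [[0.9,0.45,0],[1.8,0.9,0],[2.7,1.35,0],[3.6,1.8,0],[4.5,2.25,0]], "rot": [[0,0,0],[0,0,0],[0,0,0],[0,0,0],[0,0,0]]}}

```text
clock: 34.43
eef_pos: [520.4, -101.5, 159.5]
tcp_rot: [3.141, 0.0, 1.578]
contact_force: [0.7, -0.6, -1.2]
opening: 0.619
grasp_force: 43.3
```

Call:
{"api": "play_rows", "payload": {"dp": [[0.6,0.3,0],[0.95,0.45,0],[0.95,0.45,0.3],[0.95,0.45,0.9],[0.95,0.45,1.2]], "rot": [[0,0,0],[0,0,0],[0,0,0],[0,0,0],[0,0,0]]}}

```text
clock: 34.85
eef_pos: [537.1, -64.5, 109.8]
tcp_rot: [-3.141, -0.0, 1.579]
contact_force: [-0.2, 0.3, -2.7]
opening: 0.618
grasp_force: 43.2
```

Call:
{"api": "play_rows", "payload": {"dp": [[0,0,0],[0,0,0],[0,0,0]], "rot": [[0,0,0],[0,0,0],[0,0,0]]}}

```text
clock: 35.1
eef_pos: [538.2, -65.3, 111.8]
tcp_rot: [3.14, 0.0, 1.578]
contact_force: [-0.2, -0.3, -2.0]
opening: 0.619
grasp_force: 43.2
```

```bash
python3 go.py 538.5 -65.7 70 1.578
```

```text
dp [-0.01  0.01  1.04] rot [ 0.01  0.   -0.  ] at [538.2 -65.3 111.8] [3.14  0.    1.578] t 35.1 F [-0.2 -0.3 -2. ] op 0.62 g 43.243531957268715
```

Call:
{"api": "play_rows", "payload": {"dp": [[0,0,0.3],[0,0,0.65],[0,0,0.9],[0,0,1.0],[0,0,1.0]], "rot": [[0,0,0],[0,0,0],[0,0,0],[0,0,0],[0,0,0]]}}

```text
clock: 35.52
eef_pos: [537.2, -65.2, 70.4]
tcp_rot: [-3.141, -0.0, 1.578]
contact_force: [-0.6, -1.3, -2.7]
opening: 0.622
grasp_force: 43.3
```

Call:
{"api": "play_rows", "payload": {"dp": [[0,0,0.04],[0,0,0.1],[0,0,0.1]], "rot": [[0,0,0],[0,0,0],[0,0,0]]}}

```text
clock: 35.77
eef_pos: [537.8, -65.2, 67.0]
tcp_rot: [3.141, 0.0, 1.578]
contact_force: [-1.0, 0.2, -1.4]
opening: 0.615
grasp_force: 43.3
```

Call:
{"api": "play_rows", "payload": {"dp": [[0,0,0.02],[0,0,0.04],[0,0,0.04]], "rot": [[0,0,0],[0,0,0],[0,0,0]]}}

```text
clock: 36.02
eef_pos: [537.9, -65.2, 66.3]
tcp_rot: [3.141, 0.0, 1.578]
contact_force: [-3.5, 1.0, 10.7]
opening: 0.618
grasp_force: 44.4
```

Call:
{"api": "play_rows", "payload": {"dp": [[0,0,-0.02],[0,0,-0.02],[0,0,-0.02],[0,0,-0.02]], "rot": [[0,0,0],[0,0,0],[0,0,0],[0,0,0]], "fingers": 0.9}}

```text
clock: 36.35
eef_pos: [537.7, -65.1, 66.0]
tcp_rot: [3.141, 0.0, 1.578]
contact_force: [-0.3, 0.2, 0.3]
opening: 0.904
grasp_force: 0.0
```

Call:
{"api": "play_rows", "payload": {"dp": [[0,0,-0.5],[0,0,-1.4],[0,0,-2.4],[0,0,-3.2],[-0.5,0.1,-3.5]], "rot": [[0,0,0],[0,0,0],[0,0,0],[0,0,0],[0,0,0]]}}

```text
clock: 36.77
eef_pos: [543.3, -83.5, 210.7]
tcp_rot: [3.136, -0.0, 1.579]
contact_force: [1.1, 0.4, 0.4]
opening: 0.904
grasp_force: 0.0
```

Call:
{"api": "play_rows", "payload": {"dp": [[-0.95,0.25,0],[-1.9,0.5,0],[-2.85,0.75,0],[-3.8,1.0,0],[-4.7,1.25,0]], "rot": [[0,0,0],[0,0,0],[0,0,0],[0,0,0],[0,0,0]], "fingers": 1.0}}

```text
clock: 37.18
eef_pos: [593.2, -274.9, 206.0]
tcp_rot: [3.141, 0.0, 1.578]
contact_force: [1.4, -0.2, -0.0]
opening: 1.004
grasp_force: 0.0
```

```bash
python3 go.py 599.2 -314 200 1.578
```

```text
dp [-0.98  0.14  0.15] rot [ 0.  0. -0.] at [ 593.2 -274.9  206. ] [3.141 0.    1.578] t 37.1833 F [ 1.4 -0.2 -0. ] op 1.0 g 0.0
```

Call:
{"api": "play_rows", "payload": {"dp": [[-0.7,0.1,0],[-0.98,0.14,0],[-0.98,0.14,0],[-0.98,0.14,0],[-0.98,0.14,0]], "rot": [[0,0,0],[0,0,0],[0,0,0],[0,0,0],[0,0,0]]}}

```text
clock: 37.6
eef_pos: [598.5, -310.4, 205.7]
tcp_rot: [-3.141, -0.001, 1.578]
contact_force: [-0.1, -0.1, -0.1]
opening: 0.996
grasp_force: 0.0
```

Call:
{"api": "play_rows", "payload": {"dp": [[0,0,0.9],[0,0,1.8],[0,0,2.7],[0,0,3.5],[0,0,3.85]], "rot": [[0,0,0],[0,0,0],[0,0,0],[0,0,0],[0,0,0]]}}

```text
clock: 38.02
eef_pos: [596.6, -308.8, 48.0]
tcp_rot: [-3.137, -0.003, 1.58]
contact_force: [-1.6, -0.0, -0.2]
opening: 0.997
grasp_force: 0.0
```

Call:
{"api": "play_rows", "payload": {"dp": [[0,0,0.03],[0,0,0.06],[0,0,0.06]], "rot": [[0,0,0],[0,0,0],[0,0,0]]}}

```text
clock: 38.27
eef_pos: [600.2, -312.0, 51.5]
tcp_rot: [3.139, 0.001, 1.578]
contact_force: [-0.3, 0.1, 0.0]
opening: 1.0
grasp_force: 0.0
```

Call:
{"api": "play_rows", "payload": {"dp": [[0,0,0],[0,0,0],[0,0,0],[0,0,0],[0,0,0]], "rot": [[0,0,0],[0,0,0],[0,0,0],[0,0,0],[0,0,0]], "fingers": 0.5}}

```text
clock: 38.68
eef_pos: [599.9, -312.4, 51.9]
tcp_rot: [3.139, 0.001, 1.578]
contact_force: [-2.4, 0.8, 9.5]
opening: 0.717
grasp_force: 42.1
```

Call:
{"api": "play_rows", "payload": {"dp": [[0,0,0],[0,0,0]], "rot": [[0,0,0],[0,0,0]]}}

```text
clock: 38.85
eef_pos: [599.9, -312.4, 51.9]
tcp_rot: [3.139, 0.001, 1.578]
contact_force: [-2.2, 1.4, 8.1]
opening: 0.716
grasp_force: 42.1
```

Call:
{"api": "play_rows", "payload": {"dp": [[0,0,-0.4],[0,0,-1.2],[0,0,-2.1],[0,0,-3.0],[0,0,-3.9]], "rot": [[0,0,0],[0,0,0],[0,0,0],[0,0,0],[0,0,0]]}}

```text
clock: 39.27
eef_pos: [598.5, -311.8, 207.8]
tcp_rot: [3.141, 0.0, 1.578]
contact_force: [0.6, 0.1, -2.2]
opening: 0.709
grasp_force: 44.9
```

Call:
{"api": "play_rows", "payload": {"dp": [[0.7,-0.1,-0.2],[1.6,-0.2,-0.2],[2.5,-0.3,-0.2],[3.4,-0.4,-0.2],[4.3,-0.5,-0.2]], "rot": [[0,0,0],[0,0,0],[0,0,0],[0,0,0],[0,0,0]]}}

```text
clock: 39.68
eef_pos: [577.1, -138.7, 214.4]
tcp_rot: [3.141, 0.0, 1.577]
contact_force: [0.6, 0.1, -2.9]
opening: 0.708
grasp_force: 44.9
```

Call:
{"api": "play_rows", "payload": {"dp": [[0.95,-0.1,0],[1.9,-0.2,0],[2.85,-0.3,0],[3.8,-0.4,0],[4.7,-0.5,0]], "rot": [[0,0,0],[0,0,0],[0,0,0],[0,0,0],[0,0,0]]}}

```text
clock: 40.1
eef_pos: [555.8, 49.7, 214.4]
tcp_rot: [3.14, -0.0, 1.578]
contact_force: [1.3, 0.1, -1.9]
opening: 0.714
grasp_force: 44.9
```

Call:
{"api": "play_rows", "payload": {"dp": [[0.8,-0.1,0],[1.6,-0.2,0],[1.95,-0.25,0],[2.0,-0.27,0],[2.0,-0.27,0]], "rot": [[0,0,0],[0,0,0],[0,0,0],[0,0,0],[0,0,0]]}}

```text
clock: 40.52
eef_pos: [544.7, 128.4, 214.1]
tcp_rot: [3.141, 0.0, 1.58]
contact_force: [-0.3, -0.0, -3.4]
opening: 0.71
grasp_force: 44.9
```

```bash
python3 go.py 546 127.8 90 1.578
```

```text
dp [-0.01  0.03  3.1 ] rot [0.01 0.   0.02] at [544.7 128.4 214.1] [3.141 0.    1.58 ] t 40.5167 F [-0.3 -0.  -3.4] op 0.71 g 44.877462642034516
```

Call:
{"api": "play_rows", "payload": {"dp": [[0,0.03,0.6],[0,0.03,1.4],[0,0.03,2.2],[0,0.03,2.8],[0,0.03,3.0]], "rot": [[0,0,0],[0,0,0],[0,0,0],[0,0,0],[0,0,0]]}}

```text
clock: 40.93
eef_pos: [544.1, 125.8, 90.3]
tcp_rot: [-3.137, 0.001, 1.577]
contact_force: [-0.5, -0.7, -2.7]
opening: 0.708
grasp_force: 44.8
```

Call:
{"api": "play_rows", "payload": {"dp": [[0,0,0],[0,0,0],[0,0,0]], "rot": [[0,0,0],[0,0,0],[0,0,0]]}}

```text
clock: 41.18
eef_pos: [547.6, 127.6, 95.3]
tcp_rot: [3.139, -0.001, 1.577]
contact_force: [0.1, -0.6, -2.7]
opening: 0.715
grasp_force: 44.9
```

```bash
python3 go.py 546 127.8 57.9 1.578
```

```text
dp [ 0.01 -0.04  0.93] rot [ 0.03 -0.   -0.01] at [547.6 127.6  95.3] [ 3.139e+00 -1.000e-03  1.577e+00] t 41.1833 F [ 0.1 -0.6 -2.7] op 0.72 g 44.86113800550811
```

Call:
{"api": "play_rows", "payload": {"dp": [[0,-0.02,0.3],[0,-0.02,0.6],[0,-0.02,0.75],[0,-0.02,0.78],[0,-0.02,0.78]], "rot": [[0,0,0],[0,0,0],[0,0,0],[0,0,0],[0,0,0]]}}

```text
clock: 41.6
eef_pos: [544.8, 127.7, 61.5]
tcp_rot: [-3.14, 0.0, 1.578]
contact_force: [-0.8, 0.0, -2.6]
opening: 0.71
grasp_force: 44.9
```

Call:
{"api": "play_rows", "payload": {"dp": [[0,0,0.04],[0,0,0.08],[0,0,0.08]], "rot": [[0,0,0],[0,0,0],[0,0,0]]}}

```text
clock: 41.85
eef_pos: [545.5, 127.8, 59.1]
tcp_rot: [3.141, -0.0, 1.578]
contact_force: [-0.1, -0.2, -3.1]
opening: 0.713
grasp_force: 44.9
```

Call:
{"api": "play_rows", "payload": {"dp": [[0,0,0.03],[0,0,0.05],[0,0,0.05]], "rot": [[0,0,0],[0,0,0],[0,0,0]]}}

```text
clock: 42.1
eef_pos: [545.7, 127.8, 57.9]
tcp_rot: [3.141, -0.0, 1.578]
contact_force: [-2.1, 0.1, 6.3]
opening: 0.711
grasp_force: 45.6
```

Call:
{"api": "play_rows", "payload": {"dp": [[0,0,0],[0,0,0]], "rot": [[0,0,0],[0,0,0]]}}

```text
clock: 42.27
eef_pos: [545.7, 127.8, 57.9]
tcp_rot: [3.141, -0.0, 1.578]
contact_force: [-1.9, -0.4, 5.1]
opening: 0.709
grasp_force: 45.6
```

Call:
{"api": "play_rows", "payload": {"dp": [[0,0,0],[0,0,0],[0,0,0],[0,0,0]], "rot": [[0,0,0],[0,0,0],[0,0,0],[0,0,0]], "fingers": 0.95}}

```text
clock: 42.6
eef_pos: [545.5, 127.8, 57.2]
tcp_rot: [3.141, -0.0, 1.578]
contact_force: [0.0, 0.7, -1.1]
opening: 0.946
grasp_force: 0.0
```

Call:
{"api": "play_rows", "payload": {"dp": [[0,0,-0.5],[0,0,-1.4],[0,0,-2.4],[0,0,-3.4],[0,0,-4.2]], "rot": [[0,0,0],[0,0,0],[0,0,0],[0,0,0],[0,0,0]]}}

```text
clock: 43.02
eef_pos: [545.8, 127.8, 228.1]
tcp_rot: [3.14, -0.0, 1.578]
contact_force: [1.6, 0.2, 0.6]
opening: 0.948
grasp_force: 0.0
```

Call:
{"api": "play_rows", "payload": {"dp": [[0.5,-0.5,0],[1.3,-1.3,0],[2,-2,0],[2.7,-2.7,0],[3.4,-3.4,0]], "rot": [[0,0,0],[0,0,0],[0,0,0],[0,0,0],[0,0,0]]}}

```text
clock: 43.43
eef_pos: [406.9, 263.6, 225.3]
tcp_rot: [3.141, -0.0, 1.577]
contact_force: [0.4, 1.1, -0.5]
opening: 0.946
grasp_force: 0.0
```

Call:
{"api": "play_rows", "payload": {"dp": [[0.9,0,0],[1.8,0,0],[2.7,0,0],[3.6,0,0],[4.3,0,0]], "rot": [[0,0,0],[0,0,0],[0,0,0],[0,0,0],[0,0,0]]}}

```text
clock: 43.85
eef_pos: [406.8, 437.5, 225.2]
tcp_rot: [3.141, -0.001, 1.579]
contact_force: [-0.1, 0.3, 0.4]
opening: 0.948
grasp_force: 0.0
```

Call:
{"api": "play_rows", "payload": {"dp": [[0,0,0],[0,0,0],[0,0,0],[0,0,0],[0,0,0]], "rot": [[0,0,0],[0,0,0],[0,0,0],[0,0,0],[0,0,0]]}}

```text
clock: 44.27
eef_pos: [407.4, 433.6, 225.2]
tcp_rot: [-3.141, 0.0, 1.577]
contact_force: [0.4, -0.1, 0.5]
opening: 0.95
grasp_force: 0.0
```

```bash
python3 - <<'E'
import h,cv2,pickle,numpy as np
F=pickle.load(open("F0.pkl","rb"))["top"]["color"];f=h.top()["color"]
r=lambda c:cv2.resize(c[150:250,85:355],None,fx=2.9,fy=2.9,interpolation=cv2.INTER_CUBIC)
cv2.imwrite("pics/fin.png",np.vstack([r(F),r(f)])[:,:,::-1])
d=cv2.absdiff(F,f).max(2)[150:250,200:355]; print((d>40).sum())
# shifts by template matching per object (top patches, start vs now)
for n,(u,v) in dict(jar=(232,214),can=(274,215),glue=(317,217),sander=(221,179),tin=(328,179)).items():
    t=F[v-13:v+14,u-13:u+14]; s=f[v-21:v+22,u-21:u+22]; m=cv2.matchTemplate(s,t,cv2.TM_CCOEFF_NORMED);_,c,_,l=cv2.minMaxLoc(m); print(n,round(c,3),l[0]-8,l[1]-8)
E
```

```text
1763
jar 0.971 0 1
can 0.817 0 0
glue 0.899 0 0
sander 0.988 0 0
tin 0.991 0 0
```

View pics/fin.png

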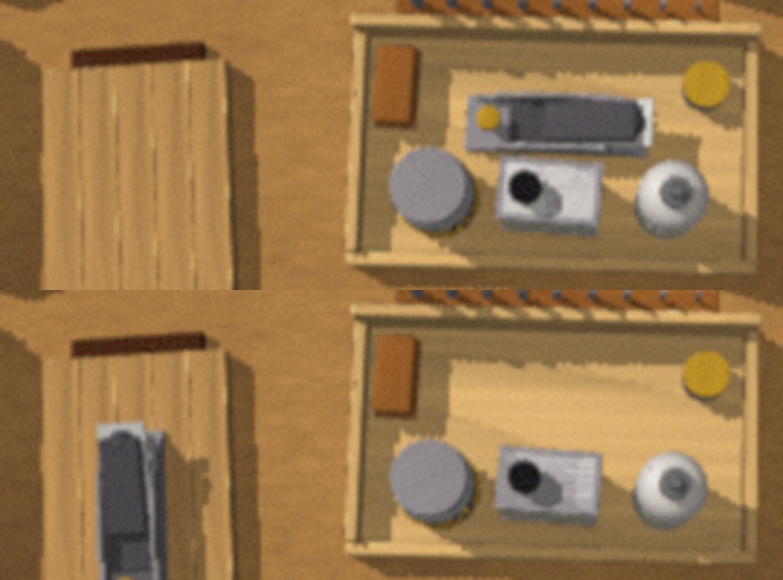

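The before and after views match to within about 1 px (about 2 mm) for all three containers, the sander and the tin. The plane lies lengthwise on the panel.

```bash
python3 -c "
from rig import r
print(r.sign_off())"
```

```text
the job is handed in; nothing more can be done
None
```

I handed the job in at about 44 s of the 144 s allowed: the plane lies sole down, lengthwise, near the middle of the pine panel, and the jar, oil can and glue bottle are back within about 2 mm of where they stood; no verdict came back.

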